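# Sort the crew's kit on the production table

### The job

Tidy the crew's loose kit: slip both rolls of tape over the post of the spindle, the tall wide-tape roll at the bottom and the low narrow-tape roll lying on top of it; put the two plug-in chargers in the divided tray, one in each bay (either way round), and lay the two-way radio in the undivided tray, all lying flat as they lie on the table. Leave the round tin where it stands.

Things in the scene. Friction and masses are not known exactly. Their poses are not given: they have to be found in the camera images.
- wide_roll_center (a point): tall roll of black tape with a round cardboard core, lying flat (core axis upright): 60 mm outer diameter, 36 mm hole right through, 48 mm tall; loose, 0.09 to 0.16 kg. The point is its centre, half-way up in the hole; z along the core axis.
- narrow_roll_center (a point): low roll of black tape with a round cardboard core, lying flat: 50 mm outer diameter, 36 mm hole right through, 24 mm tall; loose, 0.04 to 0.07 kg. The point is its centre, half-way up in the hole; z along the core axis.
- large_charger_center (a point): larger white plug-in charger, lying flat: body 46 mm along its x, 44 mm along its y, 30 mm tall, with two thin brass prongs standing 12.5 mm out of its +x end at mid-height; loose, about 0.09 kg. The point is the centre of the body (prongs not counted), half-way up.
- small_charger_center (a point): smaller white plug-in charger, lying flat: body 38 mm along its x, 28 mm along its y, 30 mm tall, with two thin brass prongs standing 12.5 mm out of its +x end at mid-height; loose, about 0.055 kg. The point is the centre of the body (prongs not counted), half-way up.
- radio_center (a point): black two-way radio lying flat on its back: body 80 mm along its x, 46 mm along its y, 30 mm tall, with an antenna stub (11 mm thick) standing 20 mm out of its +x end, 100 mm long over all; loose, about 0.16 kg. The point is the centre of the body (antenna not counted), half-way up.
- charger_tray: the divided tray: shallow plywood open tray fixed to the table, outside 130 mm along its x, 186 mm along its y, 18 mm tall; walls, floor and divider 4 mm thick. One divider as tall as the walls runs along x through the middle and makes two equal bays, each 122 mm (x) by 87 mm (y) inside, centred at y = +45.5 mm and y = -45.5 mm. Origin at the centre of its underside, on the table; z up.
- radio_tray: the undivided tray: shallow plywood open tray fixed to the table, outside 130 mm along its x, 166 mm along its y, 18 mm tall; walls and floor 4 mm thick, inside 122 mm by 158 mm. Origin at the centre of its underside, on the table; z up.
- spindle: tape spindle fixed to the table: a flat dark steel disc 90 mm across and 6 mm thick with an upright steel post in its centre, 16 mm in diameter, its tip 64 mm above the table. Origin at the centre of the disc's underside, on the table; z up along the post.
- tin_center (a point): bystander: round closed metal tin, 62 mm across, 22 mm tall, no hole, standing among the things to sort; to be left where it is. The point is its centre, half-way up.

How it is judged:
At the end, for the whole second after the job is handed in: Both rolls flat on the spindle, post through them (within 13 mm), tall roll on the disc, low roll on it; one charger flat on the floor of each bay of the divided tray; radio flat on the floor of the undivided tray (heights within 4 mm, tilt under 0.12 rad); all released and at rest (0.02 m/s) (horizontal distance between each of wide_roll_center, narrow_roll_center and spindle below 0.013 m and z of wide_roll_center in the frame of spindle between 0.026 and 0.034 m and angle between the z axis of each of wide_roll_center, narrow_roll_center and the z axis of spindle, either way round below 0.12 rad and z of narrow_roll_center in the frame of spindle between 0.062 and 0.07 m and ((x of large_charger_center in the frame of charger_tray between -0.055 and 0.055 m and y of large_charger_center in the frame of charger_tray between 0.008 and 0.088 m and z of large_charger_center in the frame of charger_tray between 0.015 and 0.023 m and angle between the z axis of each of large_charger_center, small_charger_center and the z axis of charger_tray, either way round below 0.12 rad and x of small_charger_center in the frame of charger_tray between -0.055 and 0.055 m and y of small_charger_center in the frame of charger_tray between -0.088 and -0.008 m and z of small_charger_center in the frame of charger_tray between 0.015 and 0.023 m) or (x of large_charger_center in the frame of charger_tray between -0.055 and 0.055 m and y of large_charger_center in the frame of charger_tray between -0.088 and -0.008 m and z of large_charger_center in the frame of charger_tray between 0.015 and 0.023 m and angle between the z axis of each of large_charger_center, small_charger_center and the z axis of charger_tray, either way round below 0.12 rad and x of small_charger_center in the frame of charger_tray between -0.055 and 0.055 m and y of small_charger_center in the frame of charger_tray between 0.008 and 0.088 m and z of small_charger_center in the frame of charger_tray between 0.015 and 0.023 m)) and x of radio_center in the frame of radio_tray between -0.055 and 0.055 m and y of radio_center in the frame of radio_tray between -0.07 and 0.07 m and z of radio_center in the frame of radio_tray between 0.015 and 0.023 m and angle between the z axis of radio_center and the z axis of radio_tray, either way round below 0.12 rad and linear speed of each of wide_roll, narrow_roll, large_charger, small_charger, radio below 0.02 m/s); the robot touches nothing.
It fails at once if the tin is shifted by more than 30 mm (distance of tin_center from where it was at the start of the episode above 0.03 m).
It also fails if it takes over 115 s, if anything falls off the work surface, if the arm or the gripper's body presses on something with over 40 N, if the wrist force passes 120 N, or if a joint passes its speed limit or range.

### The arm

A 7-joint arm with a two-finger parallel gripper is mounted at the origin on the work surface. World frame = base frame: x ahead of the robot, y to its left, z up, the work surface at z = 0. Lengths are in m, angles in rad, forces in N, time in s.
With the tool pointing down it reaches from about 0.35 to 0.9 m from the base axis. Payload 7.2 kg.
Tool frame: the origin (TCP) lies on the centre line of the jaws, within the pads' length; the fingertips stand 8 mm ahead of it and the grasp point (between the pads) lies 11 mm behind it; x points along the fingers, y is the direction in which the jaws open and shut, and the axes are right-handed (so a half turn about x gives the same grasp; the last joint's range is limited). The gripper opens to 88 mm and grips with 3 to 60 N. Pads are 20 mm wide; open, the fingers measure 115 mm over their backs; the gripper's body (75 mm by 178 mm) begins 61 mm behind the grasp point.
Start: joints at [1.272, 0.411, -0.013, 1.596, 0.006, 1.134, -0.082], TCP at [0.143, -0.608, 0.231] pointing down, gripper open.
Joint ranges: [-2.95, 2.95], [-0.29, 1.99], [-1.47, 1.44], [0.14, 2.54], [-1.03, 4.17], [0.13, 1.85], [-2.86, 2.86]. Speed limits (rad/s): [2.39, 2.39, 3.01, 3.01, 3.14, 3.14, 3.14].

### API

Orientations are given as a rotation vector (axis times angle).
In Python, from station import * gives the robot as it stands.
- The arm moves only by the shell command python3 -m pendant 'ROWS' [FORCE]. ROWS is JSON, a list of rows, each an object with "claw": the gripper's target within -1 to 1 (fully open at 1, half-way at 0, shut at -1); "delta_pos": the shift along the tool's x, y, z in units of 0.02 m (1.0 is 0.02 m), a list of three; "turn": the turn, a rotation vector about the tool's x, y, z in units of 0.12 rad (1.0 is 0.12 rad), a list of three. In form: [{"claw": claw, "delta_pos": [dx, dy, dz], "turn": [ax, ay, az]}, ...]. A call has 1 to 12 rows; each row shifts and turns the pose as measured when the row begins, along the tool's axes as they then stand; what a row does not reach is not made up. A row lasts 1/10 s, in which the tool goes at most 50 mm and 8.59 degrees, less where a joint would pass 70% of its speed; a pose out of reach is approached as far as the arm can. A call with a number of a shift or a turn outside -1 to 1 is refused whole. A call with a gripper value outside its range is refused whole. The fingers move at their own pace and stop on an object; FORCE is the grip in N (left out, the last holds). Time passes only in rows, so rows that do not move let the fingers close. It gives the time, the measured TCP pose, the force and the opening at its end, in the units of the state.
- read_state(): the state, without advancing time (a new reading comes with each control period).
- grab_frame(name): name is "scene" or "top"; returns a dict with "img" (384x512x3 uint8, blue, green, red), "depth" (384x512 float32, m along the optical axis (not along the pixel's ray), 0 where there is no reading), "fx", "fy", "cx", "cy" (pixels), "dist" ([k1, k2, p1, p2, k3] as OpenCV has them; the pictures are not rectified), "extrinsics" (4x4, takes a point from camera to world coordinates). Camera axes: x right, y down, z forward; pixel columns grow to the right and rows downward; lengths in m; the calibration is good to about 2 mm. A picture is of the moment at which its call begins.
- hand_in(): hands the job in, once; it reports no verdict.
The state is a dict: "time_s": time; "joints": joint angles; "joint_velocities": joint speeds; "joint_efforts": joint torques, N m; "position": TCP position; "tcp_rot": TCP orientation; "ft_force": force on the tool from outside, world axes, zero at the start; "wrist_torque": the same for the moment, N m; "gripper_width": finger opening in m.
Only numpy, scipy, OpenCV 4.12 (cv2) and the standard library are available. Lean on these libraries where they do the work, as an engineer would, in place of code of your own. Each camera call takes 0.05 s, during which the arm holds its last target.

## Working session

There is one attempt and no reset: what is moved stays moved. The work goes in short steps, Python scripts to look and compute and a shell command to move; the robot and the scene stay as the last step left them, time stands still between calls to the robot, and variables do not carry over. Pictures are saved under pics/ and viewed, and the job is handed in when it is done.

```bash
ls; mkdir -p pics; python3 - <<'E'
from station import *
import cv2,numpy as np
s=read_state();print({k:np.round(v,3) for k,v in s.items()})
for n in ("scene","top"):
    f=grab_frame(n);cv2.imwrite(f"pics/{n}0.png",f["img"]);print(n,f["fx"],f["fy"],f["cx"],f["cy"],f["dist"],np.round(f["extrinsics"],3))
E
```

```text
pics
{'time_s': np.float64(0.0), 'joints': array([ 1.272,  0.412, -0.013,  1.597,  0.006,  1.134, -0.082]), 'joint_velocities': array([-0.001,  0.   , -0.   , -0.   , -0.001,  0.001, -0.   ]), 'joint_efforts': array([-2.0000e-03, -5.8794e+01,  6.4100e-01, -2.9108e+01, -5.4000e-02,
        1.8000e-02,  0.0000e+00]), 'position': array([ 0.143, -0.608,  0.23 ]), 'tcp_rot': array([ 2.099,  0.245, -2.1  ]), 'ft_force': array([ 0.224, -0.007, -0.161]), 'wrist_torque': array([-0.013, -0.047, -0.05 ]), 'gripper_width': np.float64(0.088)}
scene 381.7588600893945 381.7588600893945 250.16950269318085 189.25199638516557 [-0.00242782  0.          0.          0.          0.        ] [[-0.371  0.715 -0.592  1.061]
 [ 0.929  0.291 -0.231  0.234]
 [ 0.007 -0.635 -0.772  0.76 ]
 [ 0.     0.     0.     1.   ]]
top 475.074747036678 475.074747036678 252.02142530248372 183.17853356443302 [-0.06578597  0.          0.          0.          0.        ] [[ 0.024 -0.985  0.172  0.349]
 [-0.999 -0.027 -0.019  0.007]
 [ 0.023 -0.171 -0.985  1.152]
 [ 0.     0.     0.     1.   ]]
```

View pics/scene0.png

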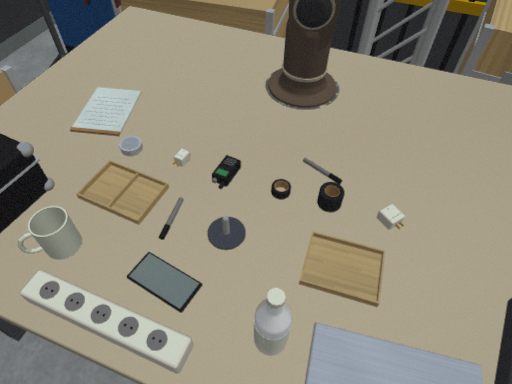

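View pics/top0.png

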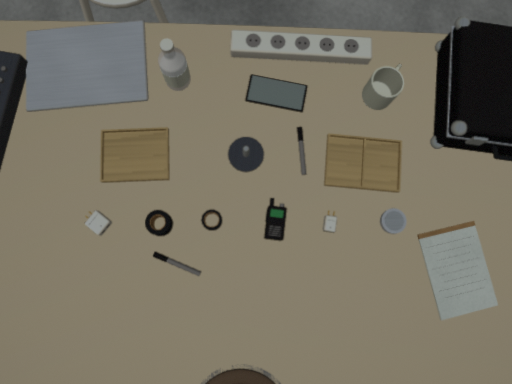

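```bash
cat > h.py <<'E'
from station import *
import cv2,numpy as np
from scipy.spatial.transform import Rotation as R
def KD(f): return np.array([[f["fx"],0,f["cx"]],[0,f["fy"],f["cy"]],[0,0,1.]]),np.array(f["dist"],float)
def ray(f,uv,z):
    K,D=KD(f);p=cv2.undistortPoints(np.array(uv,float).reshape(-1,1,2),K,D).reshape(-1,2)
    E=np.array(f["extrinsics"]);d=np.c_[p,np.ones(len(p))]@E[:3,:3].T;o=E[:3,3]
    return o+d*((z-o[2])/d[:,2])[:,None]
def proj(f,X):
    K,D=KD(f);E=np.linalg.inv(np.array(f["extrinsics"]))
    return cv2.projectPoints(np.array(X,float).reshape(-1,3),cv2.Rodrigues(E[:3,:3])[0],E[:3,3],K,D)[0].reshape(-1,2)
def cloud(f):
    h,w=f["depth"].shape;u,v=np.meshgrid(np.arange(w),np.arange(h));K,D=KD(f)
    p=cv2.undistortPoints(np.c_[u.ravel(),v.ravel()].astype(float).reshape(-1,1,2),K,D).reshape(-1,2)
    d=f["depth"].ravel();E=np.array(f["extrinsics"])
    X=np.c_[p*d[:,None],d]@E[:3,:3].T+E[:3,3];X[d==0]=np.nan
    return X.reshape(h,w,3)
E
python3 - <<'E'
from h import *
f=grab_frame("top");g=grab_frame("scene")
print(proj(f,[[.143,-.608,.23],[0,0,0]]),proj(g,[[.143,-.608,.23],[0,0,0]]))
X=cloud(f)
cand={"large":(97,223),"wide":(159,222),"narrow":(212,220),"radio":(276,222),"small":(330,224),"tin":(393,221),"spin":(246,153),"rt":(135,155),"ct":(363,162)}
for k,(u,v) in cand.items(): print(k,np.round(X[v,u],3),np.round(ray(f,[(u,v)],0.015)[0],3))
print(np.nanmedian(X[280:340,150:350,2]))
I=cv2.resize(f["img"][110:250,80:280],None,fx=4,fy=4,interpolation=cv2.INTER_CUBIC);cv2.imwrite("pics/a.png",I)
I=cv2.resize(f["img"][110:250,230:420],None,fx=4,fy=4,interpolation=cv2.INTER_CUBIC);cv2.imwrite("pics/b.png",I)
E
```

```text
[[554.76730065 377.75399693]
 [239.62203387 418.40653254]] [[102.16090169   1.52330249]
 [301.53266383  85.7687419 ]]
large [0.439 0.349 0.03 ] [0.44  0.354 0.015]
wide [ 0.449  0.208 -0.002] [0.447 0.205 0.015]
narrow [ 0.457  0.08  -0.002] [0.455 0.079 0.015]
radio [ 0.453 -0.074  0.031] [ 0.455 -0.075  0.015]
small [ 0.452 -0.203  0.027] [ 0.453 -0.205  0.015]
tin [ 0.463 -0.357  0.023] [ 0.464 -0.36   0.015]
spin [0.615 0.002 0.045] [0.622 0.001 0.015]
rt [0.612 0.275 0.007] [0.61  0.273 0.015]
ct [ 0.608 -0.288  0.015] [ 0.608 -0.288  0.015]
-0.0003393879462512128
```

View pics/a.png

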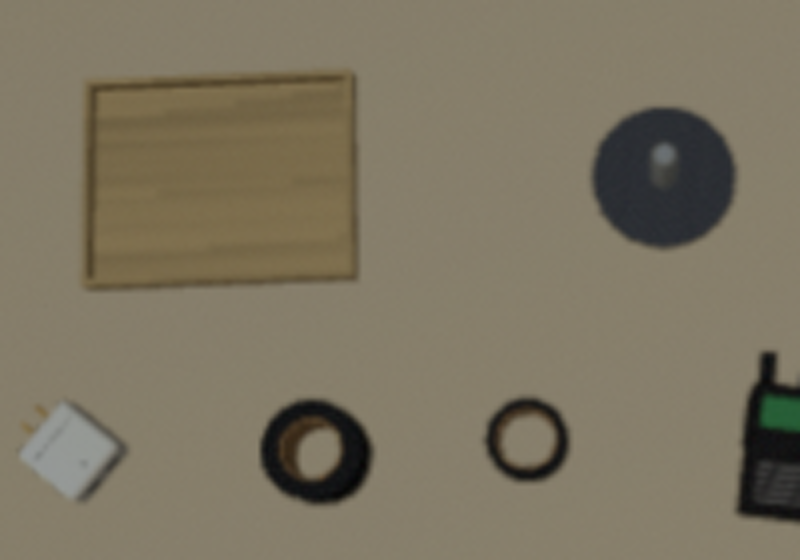

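View pics/b.png

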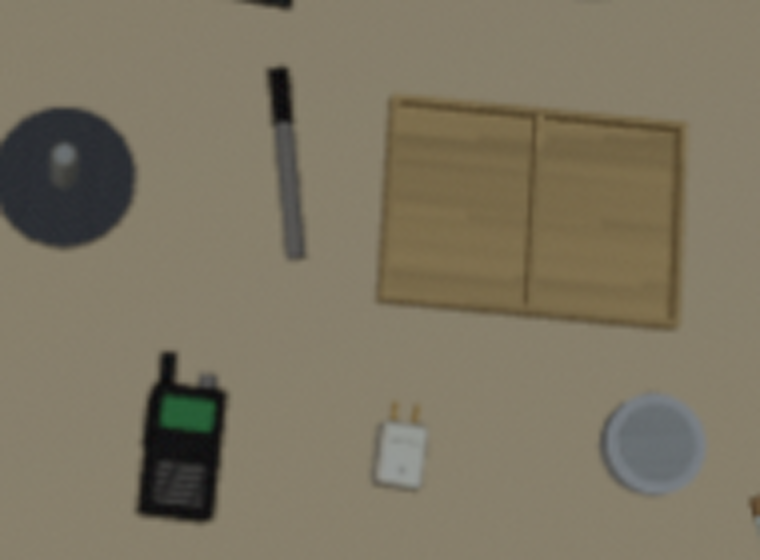

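```bash
cat > m.py <<'E'
from h import *
def meas(n,verb=1):
    f=grab_frame(n);img=f["img"];X=cloud(f);hsv=cv2.cvtColor(img,cv2.COLOR_BGR2HSV);out={}
    cand={"large":(.44,.35,.03),"wide":(.449,.208,.048),"narrow":(.457,.08,.024),"radio":(.453,-.074,.03),"small":(.452,-.203,.03),"tin":(.463,-.357,.022),"spin":(.62,0,.006),"post":(.62,0,.064)}
    for k,(x,y,z) in cand.items():
        r=.075 if k=="radio" else .05
        m=(abs(X[...,0]-x)<r)&(abs(X[...,1]-y)<r)&(abs(X[...,2]-z)<(.005 if k!="spin" else .003))
        m=m.astype(np.uint8)
        nl,lab,st,_=cv2.connectedComponentsWithStats(m,connectivity=8)
        if nl<2: print(k,"none");continue
        b=1+np.argmax(st[1:,4]);c=cv2.findContours((lab==b).astype(np.uint8),cv2.RETR_EXTERNAL,cv2.CHAIN_APPROX_NONE)[0][0].reshape(-1,2)
        P=ray(f,c,z)[:,:2].astype(np.float32)
        if k in("large","small","radio"):
            q=cv2.minAreaRect(P*1000);print(n,k,st[b,4],np.round(q[0],1),np.round(q[1],1),round(q[2],1))
        else:
            q=cv2.minEnclosingCircle(P*1000);e=cv2.fitEllipse(P*1000) if len(P)>5 else None;print(n,k,st[b,4],np.round(q[0],1),round(q[1],1),e and (np.round(e[0],1),np.round(e[1],1)))
    return f,X
if __name__=="__main__":
    meas("top");meas("scene")
E
python3 m.py
python3 - <<'E'
from h import *
f=grab_frame("top")
# tray corners read from crops: (x/4+off) outer rim z=.018
a=np.array([(86,80),(354,71),(357,277),(85,288)])/4-.375+[80,110]
b=np.array([(390,96),(686,123),(677,328),(378,301)])/4-.375+[230,110]
for q in(a,b):
    P=ray(f,q,.018);P[2:]=P[2:];print(np.round(P,3),P.mean(0)); 
    e=(P[0]+P[1]-P[2]-P[3]);print("xdir",np.degrees(np.arctan2(e[1],e[0])),np.linalg.norm(P[0]-P[1]),np.linalg.norm(P[1]-P[2]))
# charger prongs dirs + radio
for nm,o,pts in(("large",(80,110),[(33,418),(72,450),(68,400),(20,452),(80,500),(124,450)]),("small",(230,110),[(404,412),(402,455),(379,422),(427,424),(420,489),(374,486)]),("radio",(230,110),[(168,355),(150,385),(225,392),(212,520),(138,512)])):
    print(nm,np.round(ray(f,np.array(pts)/4-.375+np.array(o),.03)*1000,0).tolist())
E
```

```text
top large 346 [441.8 349.1] [47.4 44.2] 54.3
top wide 344 [443.1 202.9] 30.0 (array([443.8, 202.9]), array([56.2, 58.3]))
top narrow 187 [455.3  78.9] 24.8 (array([455.5,  79. ]), array([46.8, 47.5]))
top radio 600 [452.2 -72.3] [44.7 79.7] 83.0
top small 175 [ 453.2 -202.5] [27.5 37.6] 83.6
top tin 463 [ 466.1 -358.6] 31.1 (array([ 464.7, -358.8]), array([57., 59.]))
top spin 762 [6.22e+02 5.00e-01] 47.1 (array([622.2,   1.6]), array([86.2, 87.3]))
top post 32 [621.6   1.5] 7.6 (array([621.7,   1.6]), array([12.6, 14.6]))
scene large 308 [445.  353.5] [46.5 46.9] 55.8
scene wide 309 [447.3 207.5] 31.7 (array([447.1, 206.6]), array([58. , 60.5]))
scene narrow 167 [459.2  84.4] 26.3 (array([459.2,  83.3]), array([47. , 50.2]))
scene radio 403 [456.6 -68.2] [46.2 81.2] 84.7
scene small 112 [ 458.6 -198.5] [27.6 39.3] 81.4
scene tin 293 [ 468.6 -354.6] 32.7 (array([ 468.1, -354.6]), array([60.1, 62.3]))
scene spin 845 [625.2   7.5] 46.7 (array([626.7,   6.8]), array([85.2, 87.4]))
scene post 35 [626.9   6.9] 8.5 (array([626.5,   6.4]), array([13.6, 15.7]))
[[0.671 0.361 0.018]
 [0.681 0.196 0.018]
 [0.552 0.187 0.018]
 [0.541 0.351 0.018]] [0.61122653 0.27371804 0.018     ]
xdir 4.172641456537528 0.16596553604032668 0.12955270499885563
[[ 0.677 -0.199  0.018]
 [ 0.666 -0.385  0.018]
 [ 0.536 -0.375  0.018]
 [ 0.548 -0.191  0.018]] [ 0.60676034 -0.28752112  0.018     ]
xdir -3.913913875561483 0.18684824227627264 0.13032125702646996
large [[460.0, 373.0, 30.0], [441.0, 348.0, 30.0], [471.0, 353.0, 30.0], [439.0, 379.0, 30.0], [412.0, 341.0, 30.0], [442.0, 317.0, 30.0]]
small [[479.0, -204.0, 30.0], [453.0, -203.0, 30.0], [472.0, -189.0, 30.0], [472.0, -218.0, 30.0], [433.0, -214.0, 30.0], [434.0, -186.0, 30.0]]
radio [[509.0, -63.0, 30.0], [491.0, -52.0, 30.0], [488.0, -97.0, 30.0], [412.0, -90.0, 30.0], [416.0, -46.0, 30.0]]
```

```bash
cat > g.py <<'E'
import sys
from h import *
# usage: g.py x y z [jawdeg]  -> world mm target; prints needed tool-frame shift/turn in units and row counts
s=read_state();p=np.array(s["position"]);r=R.from_rotvec(s["tcp_rot"]);M=r.as_matrix()
jaw=np.degrees(np.arctan2(M[1,1],M[0,1]))
print("t",round(float(s["time_s"]),2),"pos",np.round(p*1000,1),"jaw",round(jaw,1),"w",round(float(s["gripper_width"])*1000,1),"F",np.round(s["ft_force"],1),"tiltz",np.round(M[:,0],3),"q",np.round(s["joints"],2))
if len(sys.argv)>3:
    t=np.array([float(a) for a in sys.argv[1:4]])/1000
    if len(sys.argv)>4:
        j=float(sys.argv[4]); j+=180*np.round((jaw-j)/180)
    else: j=jaw
    y=np.array([np.cos(np.radians(j)),np.sin(np.radians(j)),0]);x=np.array([0,0,-1.])
    T=R.from_matrix(np.c_[x,y,np.cross(x,y)])
    d=M.T@(t-p)/.02; w=(r.inv()*T).as_rotvec()/.12
    n=int(np.ceil(max(abs(np.r_[d,w]).max(),1e-6)))
    print("total shift u",np.round(d,2),"turn u",np.round(w,2),"rows",n,"per row",np.round(d/n,2),np.round(w/n,2))
    d2=T.as_matrix().T@(t-p)/.02; print("shift in final tool axes",np.round(d2,2))
E
python3 g.py 456 -200 150 83
```

```text
t 0.35 pos [ 142.9 -608.4  230.5] jaw -76.8 w 87.8 F [ 0.4 -0.4 -0.3] tiltz [-0.  0. -1.] q [ 1.27  0.41 -0.01  1.6   0.01  1.13 -0.08]
total shift u [  4.03 -16.29 -19.91] turn u [2.94 0.   0.  ] rows 20 per row [ 0.2  -0.81 -1.  ] [0.15 0.   0.  ]
shift in final tool axes [  4.02 -22.17 -13.05]
```

```bash
python3 -m pendant '[{"claw":1,"delta_pos":[0.2,-0.85,-1],"turn":[0.3,0,0]},{"claw":1,"delta_pos":[0.2,-0.85,-1],"turn":[0.3,0,0]},{"claw":1,"delta_pos":[0.2,-0.9,-1],"turn":[0.3,0,0]},{"claw":1,"delta_pos":[0.2,-0.9,-1],"turn":[0.3,0,0]},{"claw":1,"delta_pos":[0.2,-1,-0.9],"turn":[0.3,0,0]},{"claw":1,"delta_pos":[0.2,-1,-0.9],"turn":[0.3,0,0]},{"claw":1,"delta_pos":[0.2,-1,-0.8],"turn":[0.3,0,0]},{"claw":1,"delta_pos":[0.2,-1,-0.8],"turn":[0.3,0,0]},{"claw":1,"delta_pos":[0.2,-1,-0.7],"turn":[0.3,0,0]},{"claw":1,"delta_pos":[0.2,-1,-0.7],"turn":[0.2,0,0]}]' 25; python3 g.py 456 -200 130 82.5
```

```text
time_s: 1.35
position: [0.3093, -0.4024, 0.1891]
tcp_rot: [-2.151, 0.153, 2.151]
ft_force: [-0.2, -0.1, 0.3]
gripper_width: 0.0878
t 1.35 pos [ 309.3 -402.4  189.1] jaw -97.9 w 87.8 F [-0.2 -0.1  0.3] tiltz [-0.    -0.003 -1.   ] q [ 0.88  0.26 -0.07  1.93  0.02  0.96 -0.91]
total shift u [  2.92 -11.05  -5.86] turn u [-0.06 -0.   -0.03] rows 12 per row [ 0.24 -0.92 -0.49] [-0.01 -0.   -0.  ]
shift in final tool axes [  2.96 -10.99  -5.95]
```

```bash
python3 -m pendant '[{"claw":1,"delta_pos":[0.25,-1,-0.53],"turn":[0,0,0]},{"claw":1,"delta_pos":[0.25,-1,-0.53],"turn":[0,0,0]},{"claw":1,"delta_pos":[0.25,-1,-0.53],"turn":[0,0,0]},{"claw":1,"delta_pos":[0.25,-1,-0.53],"turn":[0,0,0]},{"claw":1,"delta_pos":[0.25,-1,-0.53],"turn":[0,0,0]},{"claw":1,"delta_pos":[0.25,-1,-0.53],"turn":[0,0,0]},{"claw":1,"delta_pos":[0.25,-1,-0.53],"turn":[0,0,0]},{"claw":1,"delta_pos":[0.25,-1,-0.53],"turn":[0,0,0]},{"claw":1,"delta_pos":[0.25,-1,-0.53],"turn":[0,0,0]},{"claw":1,"delta_pos":[0.25,-1,-0.53],"turn":[0,0,0]},{"claw":1,"delta_pos":[0.25,-1,-0.53],"turn":[0,0,0]}]'; python3 g.py 456 -200 13 82.5
python3 - <<'E'
from h import *
for n in("top","scene"):
    f=grab_frame(n);cv2.imwrite(f"pics/{n}1.png",f["img"])
E
```

```text
time_s: 2.45
position: [0.4622, -0.1925, 0.1332]
tcp_rot: [-2.156, 0.157, 2.147]
ft_force: [0.1, 0.3, -0.2]
gripper_width: 0.0878
t 2.45 pos [ 462.2 -192.5  133.2] jaw -98.0 w 87.8 F [ 0.1  0.3 -0.2] tiltz [ 0.004 -0.006 -1.   ] q [ 0.46  0.32 -0.2   1.99  0.09  0.83 -1.5 ]
total shift u [6.01 0.38 0.28] turn u [-0.07 -0.04 -0.05] rows 7 per row [0.86 0.05 0.04] [-0.01 -0.01 -0.01]
shift in final tool axes [6.01 0.41 0.26]
```

View pics/scene1.png

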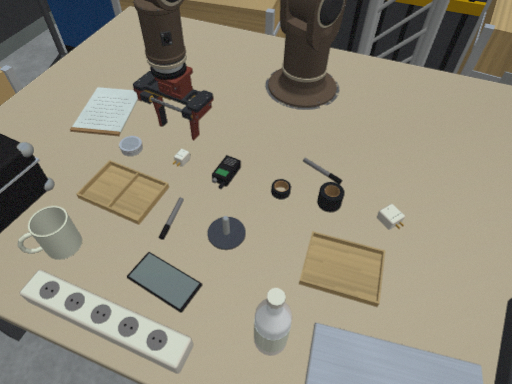

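View pics/top1.png

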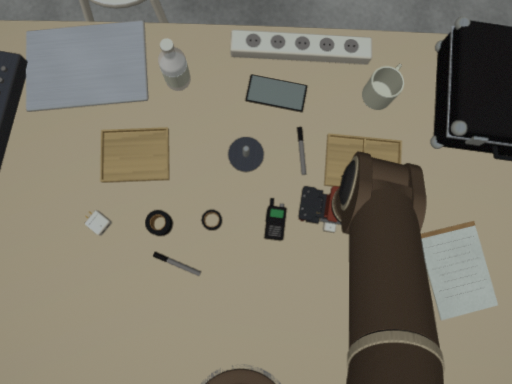

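```bash
python3 -m pendant '[{"claw":1,"delta_pos":[0.8,0.2,0.15],"turn":[-0.07,-0.04,-0.05]},{"claw":1,"delta_pos":[1,0.2,0.15],"turn":[0,0,0]},{"claw":0.6,"delta_pos":[1,0,0],"turn":[0,0,0]},{"claw":0.3,"delta_pos":[1,0,0],"turn":[0,0,0]},{"claw":0.2,"delta_pos":[1,0,0],"turn":[0,0,0]}]'; python3 g.py 456 -200 13 82.5
python3 - <<'E'
from h import *
for n in("top","scene"):
    f=grab_frame(n);cv2.imwrite(f"pics/{n}2.png",f["img"])
    if n=="scene": cv2.imwrite("pics/c.png",cv2.resize(f["img"][60:210,90:260],None,fx=4,fy=4))
E
```

```text
time_s: 3.05
position: [0.4576, -0.2016, 0.0376]
tcp_rot: [-2.163, 0.139, 2.15]
ft_force: [0.3, 0.2, -0.1]
gripper_width: 0.067
t 3.05 pos [ 457.6 -201.6   37.6] jaw -97.3 w 67.0 F [ 0.3  0.2 -0.1] tiltz [ 0.006 -0.002 -1.   ] q [ 0.46  0.47 -0.17  2.07  0.14  0.61 -1.51]
total shift u [ 1.23 -0.07  0.1 ] turn u [ 0.03 -0.05 -0.01] rows 2 per row [ 0.61 -0.04  0.05] [ 0.02 -0.03 -0.01]
shift in final tool axes [ 1.23 -0.07  0.09]
```

View pics/c.png

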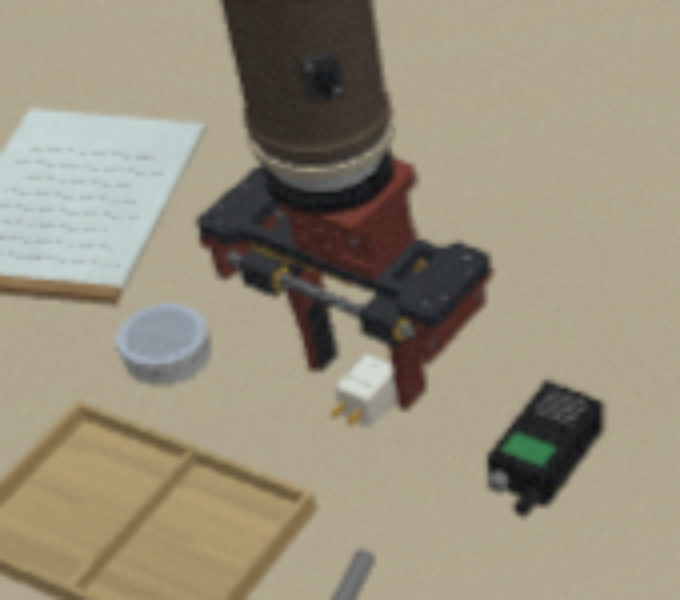

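Fingers straddle the small charger (crop px ~365,390). Descend, close and lift.

```bash
python3 -m pendant '[{"claw":0.2,"delta_pos":[0.65,0,0.1],"turn":[0,-0.05,0]},{"claw":0.2,"delta_pos":[0.6,0,0],"turn":[0,0,0]},{"claw":-1,"delta_pos":[0,0,0],"turn":[0,0,0]},{"claw":-1,"delta_pos":[0,0,0],"turn":[0,0,0]},{"claw":-1,"delta_pos":[0,0,0],"turn":[0,0,0]},{"claw":-1,"delta_pos":[0,0,0],"turn":[0,0,0]}]' 20; python3 g.py 606 -330.5 90 -4
```

```text
time_s: 3.75
position: [0.4549, -0.2024, 0.012]
tcp_rot: [-2.154, 0.14, 2.158]
ft_force: [0.3, 0.3, -0.1]
gripper_width: 0.0278
t 3.75 pos [ 454.9 -202.4   12. ] jaw -97.3 w 27.8 F [ 0.3  0.3 -0.1] tiltz [-0.002 -0.002 -1.   ] q [ 0.45  0.52 -0.16  2.08  0.15  0.56 -1.52]
total shift u [-3.9   5.4  -8.31] turn u [12.6  -0.   -0.02] rows 13 per row [-0.3   0.42 -0.64] [ 0.97 -0.   -0.  ]
shift in final tool axes [-3.9  -7.98 -5.86]
```

```bash
python3 g.py 606 -330.5 90 86|tail -3; python3 -m pendant '[{"claw":-1,"delta_pos":[-1,0,0],"turn":[0,0,0]},{"claw":-1,"delta_pos":[-1,0,0],"turn":[0,0,0]},{"claw":-1,"delta_pos":[-1,0.5,-0.5],"turn":[-0.1,0,0]},{"claw":-1,"delta_pos":[-1,0.8,-0.8],"turn":[-0.1,0,0]},{"claw":-1,"delta_pos":[0,0.8,-0.8],"turn":[-0.1,0,0]},{"claw":-1,"delta_pos":[0,0.8,-0.8],"turn":[-0.1,0,0]},{"claw":-1,"delta_pos":[0,0.8,-0.8],"turn":[0,0,0]},{"claw":-1,"delta_pos":[0,0.8,-0.8],"turn":[0,0,0]},{"claw":-1,"delta_pos":[0,0.8,-0.8],"turn":[0,0,0]}]' ; python3 g.py 606 -330.5 90 86
```

```text
t 3.75 pos [ 454.9 -202.4   12. ] jaw -97.3 w 27.8 F [ 0.3  0.3 -0.1] tiltz [-0.002 -0.002 -1.   ] q [ 0.45  0.52 -0.16  2.08  0.15  0.56 -1.52]
total shift u [-3.9   5.4  -8.31] turn u [-0.49  0.01 -0.01] rows 9 per row [-0.43  0.6  -0.92] [-0.05  0.   -0.  ]
shift in final tool axes [-3.9   5.86 -7.98]
time_s: 4.65
position: [0.5534, -0.3191, 0.0999]
tcp_rot: [-2.187, 0.084, 2.184]
ft_force: [0.5, 0.2, -0.6]
gripper_width: 0.028
t 4.65 pos [ 553.4 -319.1   99.9] jaw -94.2 w 28.0 F [ 0.5  0.2 -0.6] tiltz [ 0.001 -0.003 -1.   ] q [ 0.57  0.57 -0.17  1.68  0.12  0.9  -1.3 ]
total shift u [ 0.5   0.38 -2.66] turn u [-0.03 -0.01 -0.02] rows 3 per row [ 0.17  0.13 -0.89] [-0.01 -0.   -0.01]
shift in final tool axes [ 0.49  0.39 -2.66]
```

```bash
python3 -m pendant '[{"claw":-1,"delta_pos":[0.3,0.13,-0.9],"turn":[0,0,0]},{"claw":-1,"delta_pos":[0.6,0.13,-0.9],"turn":[0,0,0]},{"claw":-1,"delta_pos":[0.8,0.13,-0.9],"turn":[0,0,0]},{"claw":-1,"delta_pos":[1,0,0],"turn":[0,0,0]}]' ; python3 g.py 606 -330.5 18 86
python3 - <<'E'
from h import *
for n in("top","scene"):
    f=grab_frame(n)
    if n=="scene": cv2.imwrite("pics/d.png",cv2.resize(f["img"][60:250,50:260],None,fx=3.5,fy=3.5))
    else:cv2.imwrite("pics/e.png",cv2.resize(f["img"][110:250,300:430],None,fx=4,fy=4))
E
```

```text
time_s: 5.05
position: [0.6122, -0.3365, 0.0493]
tcp_rot: [-2.196, 0.093, 2.175]
ft_force: [-0.1, 1.0, -0.3]
gripper_width: 0.0277
t 5.05 pos [ 612.2 -336.5   49.3] jaw -94.4 w 27.7 F [-0.1  1.  -0.3] tiltz [ 0.01  -0.008 -1.   ] q [ 0.53  0.71 -0.16  1.55  0.14  0.87 -1.32]
total shift u [ 1.56 -0.29  0.35] turn u [-0.06 -0.08 -0.06] rows 2 per row [ 0.78 -0.14  0.17] [-0.03 -0.04 -0.03]
shift in final tool axes [ 1.57 -0.28  0.33]
```

View pics/d.png

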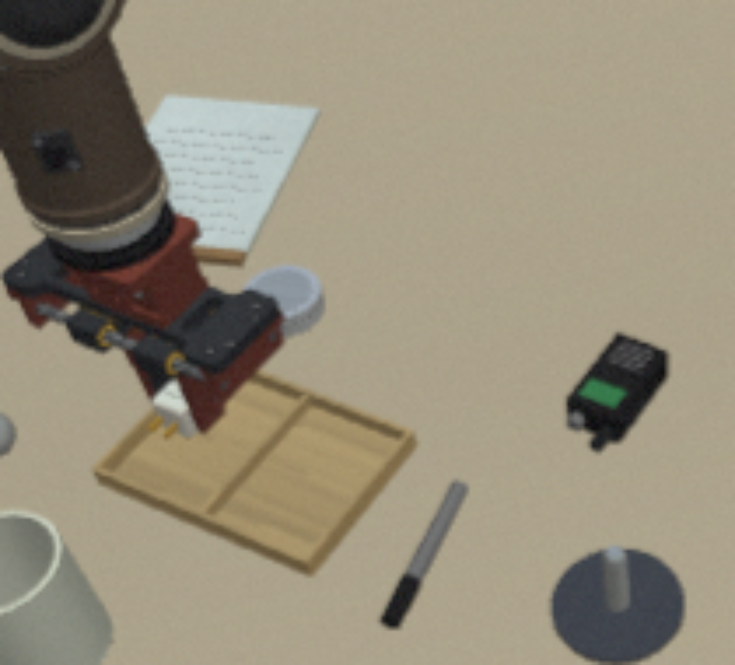

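```bash
python3 -m pendant '[{"claw":-1,"delta_pos":[0,-0.28,0.33],"turn":[0,-0.08,-0.06]},{"claw":-1,"delta_pos":[0,0,0],"turn":[0,0,0]}]' ; python3 g.py 606 -330.5 17 86;
```

```text
time_s: 5.35
position: [0.6007, -0.3287, 0.047]
tcp_rot: [-2.171, 0.081, 2.19]
ft_force: [-0.4, -0.2, -0.1]
gripper_width: 0.0278
t 5.35 pos [ 600.7 -328.7   47. ] jaw -94.5 w 27.8 F [-0.4 -0.2 -0.1] tiltz [-0.008  0.004 -1.   ] q [ 0.53  0.7  -0.16  1.57  0.13  0.88 -1.32]
total shift u [ 1.5   0.07 -0.28] turn u [-0.07  0.07  0.03] rows 2 per row [ 0.75  0.04 -0.14] [-0.03  0.04  0.01]
shift in final tool axes [ 1.5   0.07 -0.27]
```

```bash
python3 -m pendant '[{"claw":-1,"delta_pos":[0.7,0.07,-0.2],"turn":[0,0.06,0.03]},{"claw":-1,"delta_pos":[0.5,0,0],"turn":[0,0,0]},{"claw":-1,"delta_pos":[0.1,0,0],"turn":[0,0,0]},{"claw":-1,"delta_pos":[0,0,0],"turn":[0,0,0]}]' ; python3 g.py 606 -330.5 17 86;
```

```text
time_s: 5.75
position: [0.6052, -0.3312, 0.0216]
tcp_rot: [-2.185, 0.088, 2.18]
ft_force: [0.0, -0.5, 0.2]
gripper_width: 0.028
t 5.75 pos [ 605.2 -331.2   21.6] jaw -94.5 w 28.0 F [ 0.  -0.5  0.2] tiltz [ 0.002 -0.003 -1.   ] q [ 0.53  0.74 -0.15  1.58  0.14  0.83 -1.33]
total shift u [ 0.23 -0.04 -0.03] turn u [-0.07 -0.02 -0.02] rows 1 per row [ 0.23 -0.04 -0.03] [-0.07 -0.02 -0.02]
shift in final tool axes [ 0.23 -0.04 -0.04]
```

```bash
python3 -m pendant '[{"claw":-1,"delta_pos":[0.25,0,0],"turn":[0,0,0]},{"claw":-1,"delta_pos":[0,0,0],"turn":[0,0,0]},{"claw":0.02,"delta_pos":[0,0,0],"turn":[0,0,0]},{"claw":0.02,"delta_pos":[0,0,0],"turn":[0,0,0]},{"claw":0.02,"delta_pos":[0,0,0],"turn":[0,0,0]}]' ; python3 g.py 454.4 -70.2 90 83;
```

```text
time_s: 6.25
position: [0.6058, -0.3316, 0.0169]
tcp_rot: [-2.187, 0.089, 2.179]
ft_force: [-0.1, 0.7, -0.7]
gripper_width: 0.0442
t 6.25 pos [ 605.8 -331.6   16.9] jaw -94.5 w 44.2 F [-0.1  0.7 -0.7] tiltz [ 0.003 -0.003 -1.   ] q [ 0.53  0.74 -0.15  1.58  0.14  0.82 -1.33]
total shift u [ -3.72 -12.43   8.56] turn u [ 0.37 -0.03 -0.02] rows 13 per row [-0.29 -0.96  0.66] [ 0.03 -0.   -0.  ]
shift in final tool axes [ -3.65 -12.05   9.11]
```

Released. Lift and go to the radio.

```bash
python3 -m pendant '[{"claw":0.02,"delta_pos":[-1,0,0],"turn":[0,0,0]},{"claw":0.02,"delta_pos":[-1,0,0],"turn":[0,0,0]},{"claw":0.5,"delta_pos":[-1,-0.5,0.3],"turn":[0.1,0,0]},{"claw":1,"delta_pos":[-1,-0.9,0.6],"turn":[0.1,0,0]},{"claw":1,"delta_pos":[-0.3,-1,0.7],"turn":[0.1,0,0]},{"claw":1,"delta_pos":[0,-1,0.7],"turn":[0.1,0,0]},{"claw":1,"delta_pos":[0,-1,0.7],"turn":[0,0,0]},{"claw":1,"delta_pos":[0,-1,0.7],"turn":[0,0,0]},{"claw":1,"delta_pos":[0,-1,0.7],"turn":[0,0,0]},{"claw":1,"delta_pos":[0,-1,0.7],"turn":[0,0,0]},{"claw":1,"delta_pos":[0,-1,0.7],"turn":[0,0,0]},{"claw":1,"delta_pos":[0,-1,0.7],"turn":[0,0,0]}]' ; python3 g.py 454.4 -70.2 90 83;
```

```text
time_s: 7.45
position: [0.4968, -0.1261, 0.1077]
tcp_rot: [-2.166, 0.151, 2.144]
ft_force: [0.0, 0.4, -0.1]
gripper_width: 0.0879
t 7.45 pos [ 496.8 -126.1  107.7] jaw -97.7 w 87.9 F [ 0.   0.4 -0.1] tiltz [ 0.01  -0.007 -1.   ] q [ 0.32  0.37 -0.2   1.99  0.11  0.77 -1.66]
total shift u [ 0.84 -2.49  2.48] turn u [-0.1  -0.09 -0.05] rows 3 per row [ 0.28 -0.83  0.83] [-0.03 -0.03 -0.02]
shift in final tool axes [ 0.89 -2.52  2.45]
```

```bash
python3 -m pendant '[{"claw":1,"delta_pos":[0,-0.8,0.8],"turn":[-0.05,-0.09,-0.05]},{"claw":1,"delta_pos":[0.2,-0.8,0.8],"turn":[-0.05,0,0]},{"claw":1,"delta_pos":[0.2,-0.6,0.6],"turn":[-0.05,0,0]},{"claw":1,"delta_pos":[0,0,0],"turn":[0,0,0]}]' ; python3 g.py 454.4 -70.2 13 84;
python3 - <<'E'
from h import *
for n in("top","scene"):
    f=grab_frame(n)
    if n=="scene": cv2.imwrite("pics/f.png",cv2.resize(f["img"][60:250,50:290],None,fx=3,fy=3))
    else:cv2.imwrite("pics/g.png",cv2.resize(f["img"][110:250,240:430],None,fx=4,fy=4))
E
```

```text
time_s: 7.85
position: [0.4568, -0.072, 0.1009]
tcp_rot: [-2.167, 0.119, 2.162]
ft_force: [-0.2, -0.4, 0.1]
gripper_width: 0.0882
t 7.85 pos [456.8 -72.  100.9] jaw -96.3 w 88.2 F [-0.2 -0.4  0.1] tiltz [ 0.002  0.001 -1.   ] q [ 0.25  0.32 -0.24  2.1   0.11  0.73 -1.74]
total shift u [ 4.4  -0.07  0.14] turn u [-0.05 -0.02  0.01] rows 5 per row [ 0.88 -0.01  0.03] [-0.01 -0.    0.  ]
shift in final tool axes [ 4.4  -0.08  0.13]
```

View pics/f.png

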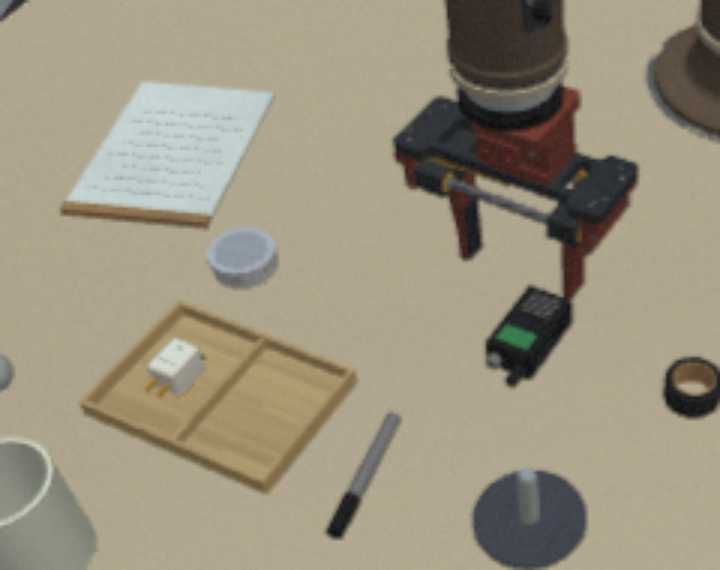

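The small charger lies flat in the left (−y) bay (px ~178,365). Descend on the radio and grip.

```bash
python3 -m pendant '[{"claw":1,"delta_pos":[0.9,-0.05,0.1],"turn":[-0.05,0,0]},{"claw":1,"delta_pos":[1,0,0],"turn":[0,0,0]},{"claw":1,"delta_pos":[1,0,0],"turn":[0,0,0]},{"claw":1,"delta_pos":[0.8,0,0],"turn":[0,0,0]},{"claw":1,"delta_pos":[0.3,0,0],"turn":[0,0,0]},{"claw":1,"delta_pos":[0,0,0],"turn":[0,0,0]}]' ; python3 g.py 454.4 -70.2 13 84
```

```text
time_s: 8.55
position: [0.4647, -0.0795, 0.0212]
tcp_rot: [-2.178, 0.127, 2.149]
ft_force: [-0.6, -0.2, -0.6]
gripper_width: 0.0879
t 8.55 pos [464.7 -79.5  21.2] jaw -96.6 w 87.9 F [-0.6 -0.2 -0.6] tiltz [ 0.013 -0.003 -1.   ] q [ 0.22  0.47 -0.19  2.14  0.18  0.53 -1.79]
total shift u [ 0.4  -0.41  0.57] turn u [-0.08 -0.11 -0.01] rows 1 per row [ 0.4  -0.41  0.57] [-0.08 -0.11 -0.01]
shift in final tool axes [ 0.41 -0.41  0.56]
```

```bash
python3 -m pendant '[{"claw":1,"delta_pos":[0.3,-0.41,0.57],"turn":[-0.08,-0.11,0]},{"claw":1,"delta_pos":[0,0,0],"turn":[0,0,0]}]' ; python3 g.py 454.4 -70.2 13 84
```

```text
time_s: 8.75
position: [0.4547, -0.0702, 0.0155]
tcp_rot: [-2.168, 0.117, 2.167]
ft_force: [0.4, -0.5, 1.1]
gripper_width: 0.0876
t 8.75 pos [454.7 -70.2  15.5] jaw -96.1 w 87.6 F [ 0.4 -0.5  1.1] tiltz [ 0.001 -0.002 -1.   ] q [ 0.21  0.47 -0.2   2.16  0.18  0.52 -1.8 ]
total shift u [ 0.12 -0.    0.01] turn u [-0.01 -0.01 -0.02] rows 1 per row [ 0.12 -0.    0.01] [-0.01 -0.01 -0.02]
shift in final tool axes [ 0.12 -0.    0.01]
```

```bash
python3 -m pendant '[{"claw":1,"delta_pos":[0.12,0,0],"turn":[0,0,0]},{"claw":-1,"delta_pos":[0,0,0],"turn":[0,0,0]},{"claw":-1,"delta_pos":[0,0,0],"turn":[0,0,0]},{"claw":-1,"delta_pos":[0,0,0],"turn":[0,0,0]},{"claw":-1,"delta_pos":[0,0,0],"turn":[0,0,0]},{"claw":-1,"delta_pos":[-0.5,0,0],"turn":[0,0,0]},{"claw":-1,"delta_pos":[-1,0,0],"turn":[0,0,0]},{"claw":-1,"delta_pos":[-1,0,0],"turn":[0,0,0]},{"claw":-1,"delta_pos":[-1,0,0],"turn":[0,0,0]},{"claw":-1,"delta_pos":[-1,0,0],"turn":[0,0,0]}]' 30; python3 g.py 603 275.3 115 94.2
```

```text
time_s: 9.75
position: [0.4531, -0.0697, 0.1074]
tcp_rot: [-2.166, 0.116, 2.171]
ft_force: [0.9, -0.1, -1.1]
gripper_width: 0.0447
t 9.75 pos [453.1 -69.7 107.4] jaw -96.0 w 44.7 F [ 0.9 -0.1 -1.1] tiltz [-0.002 -0.002 -1.   ] q [ 0.25  0.31 -0.24  2.1   0.11  0.75 -1.74]
total shift u [ -0.43 -17.94  -5.65] turn u [-1.49  0.02 -0.01] rows 18 per row [-0.02 -1.   -0.31] [-0.08  0.   -0.  ]
shift in final tool axes [ -0.38 -16.65  -8.74]
```

```bash
python3 -m pendant '[{"claw":-1,"delta_pos":[-0.1,-0.7,-0.2],"turn":[-0.1,0,0]},{"claw":-1,"delta_pos":[-0.1,-1,-0.35],"turn":[-0.15,0,0]},{"claw":-1,"delta_pos":[0,-1,-0.35],"turn":[-0.15,0,0]},{"claw":-1,"delta_pos":[0,-1,-0.35],"turn":[-0.15,0,0]},{"claw":-1,"delta_pos":[0,-1,-0.35],"turn":[-0.15,0,0]},{"claw":-1,"delta_pos":[0,-1,-0.4],"turn":[-0.15,0,0]},{"claw":-1,"delta_pos":[0,-1,-0.4],"turn":[-0.15,0,0]},{"claw":-1,"delta_pos":[0,-1,-0.4],"turn":[-0.15,0,0]},{"claw":-1,"delta_pos":[0,-1,-0.4],"turn":[-0.1,0,0]},{"claw":-1,"delta_pos":[0,-1,-0.4],"turn":[-0.1,0,0]}]'; python3 g.py 603 275.3 115 94.2
```

```text
time_s: 10.75
position: [0.5315, 0.1365, 0.1103]
tcp_rot: [2.186, 0.071, -2.189]
ft_force: [-0.2, -0.4, -1.1]
gripper_width: 0.0448
t 10.75 pos [531.5 136.5 110.3] jaw -86.2 w 44.8 F [-0.2 -0.4 -1.1] tiltz [-0.002 -0.001 -1.   ] q [-0.09  0.44 -0.32  1.89  0.18  0.84 -2.01]
total shift u [-0.25 -6.69 -4.02] turn u [-0.06  0.01 -0.01] rows 7 per row [-0.04 -0.96 -0.57] [-0.01  0.   -0.  ]
shift in final tool axes [-0.23 -6.66 -4.08]
```

```bash
python3 -m pendant '[{"claw":-1,"delta_pos":[0,-0.95,-0.6],"turn":[-0.05,0,0]},{"claw":-1,"delta_pos":[0,-0.95,-0.6],"turn":[0,0,0]},{"claw":-1,"delta_pos":[0,-0.95,-0.6],"turn":[0,0,0]},{"claw":-1,"delta_pos":[0,-0.95,-0.6],"turn":[0,0,0]},{"claw":-1,"delta_pos":[0,-0.95,-0.6],"turn":[0,0,0]},{"claw":-1,"delta_pos":[0,-0.9,-0.5],"turn":[0,0,0]},{"claw":-1,"delta_pos":[0.3,-0.5,-0.3],"turn":[0,0,0]},{"claw":-1,"delta_pos":[0.5,0,0],"turn":[0,0,0]},{"claw":-1,"delta_pos":[0.5,0,0],"turn":[0,0,0]}]'; python3 g.py 603 275.3 50 94.2
```

```text
time_s: 11.65
position: [0.5934, 0.2841, 0.075]
tcp_rot: [2.167, 0.096, -2.19]
ft_force: [0.6, -0.1, -1.4]
gripper_width: 0.0448
t 11.65 pos [593.4 284.1  75. ] jaw -85.1 w 44.8 F [ 0.6 -0.1 -1.4] tiltz [-0.011  0.002 -1.   ] q [-0.31  0.65 -0.31  1.63  0.23  0.91 -2.18]
total shift u [ 1.25  0.48 -0.45] turn u [0.1  0.09 0.02] rows 2 per row [ 0.62  0.24 -0.23] [0.05 0.04 0.01]
shift in final tool axes [ 1.25  0.48 -0.45]
```

```bash
python3 -m pendant '[{"claw":-1,"delta_pos":[0.3,0.48,-0.45],"turn":[0.1,0.09,0]},{"claw":-1,"delta_pos":[0.6,0,0],"turn":[0,0,0]},{"claw":-1,"delta_pos":[0.3,0,0],"turn":[0,0,0]},{"claw":-1,"delta_pos":[0.1,0,0],"turn":[0,0,0]}]'; python3 g.py 603 275.3 17 94.2
python3 - <<'E'
from h import *
for n in("top","scene"):
    f=grab_frame(n)
    if n=="scene": cv2.imwrite("pics/i.png",cv2.resize(f["img"][120:320,240:440],None,fx=3,fy=3))
    else:cv2.imwrite("pics/j.png",cv2.resize(f["img"][100:250,80:280],None,fx=4,fy=4))
E
```

```text
time_s: 12.05
position: [0.6024, 0.2695, 0.0435]
tcp_rot: [2.182, 0.074, -2.189]
ft_force: [0.8, 0.2, -1.4]
gripper_width: 0.0452
t 12.05 pos [602.4 269.5  43.5] jaw -86.0 w 45.2 F [ 0.8  0.2 -1.4] tiltz [-0.003 -0.001 -1.   ] q [-0.3   0.69 -0.29  1.64  0.24  0.85 -2.19]
total shift u [ 1.32 -0.29 -0.06] turn u [-0.03  0.03 -0.01] rows 2 per row [ 0.66 -0.14 -0.03] [-0.02  0.01 -0.  ]
shift in final tool axes [ 1.33 -0.29 -0.05]
```

View pics/i.png

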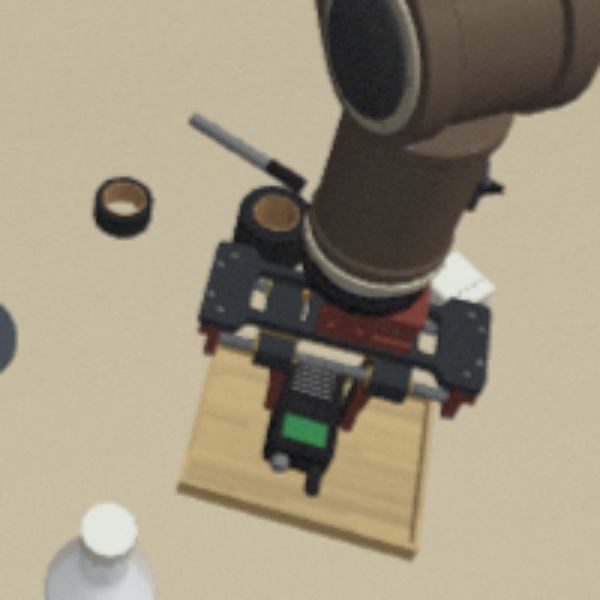

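View pics/j.png

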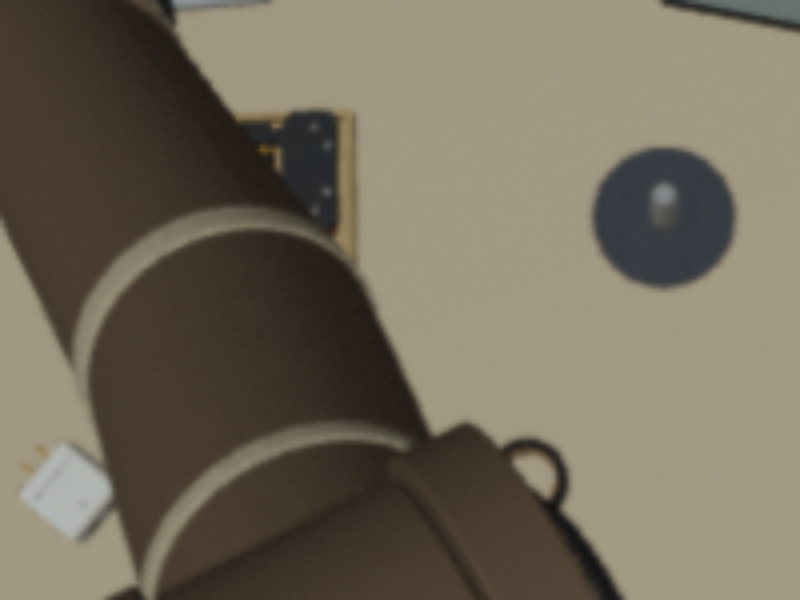

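```bash
python3 -m pendant '[{"claw":-1,"delta_pos":[0.6,-0.25,0],"turn":[0,0,0]},{"claw":-1,"delta_pos":[0.5,0,0],"turn":[0,0,0]},{"claw":-1,"delta_pos":[0.1,0,0],"turn":[0,0,0]},{"claw":-1,"delta_pos":[0,0,0],"turn":[0,0,0]}]'; python3 g.py 603 275.3 17 94.2
```

```text
time_s: 12.55
position: [0.6094, 0.2743, 0.0311]
tcp_rot: [2.201, 0.072, -2.172]
ft_force: [0.1, 0.1, -1.0]
gripper_width: 0.046
t 12.55 pos [609.4 274.3  31.1] jaw -86.2 w 46.0 F [ 0.1  0.1 -1. ] tiltz [ 0.013 -0.001 -1.   ] q [-0.31  0.7  -0.28  1.64  0.26  0.82 -2.2 ]
total shift u [ 0.7  -0.07  0.32] turn u [-0.05 -0.11 -0.02] rows 1 per row [ 0.7  -0.07  0.32] [-0.05 -0.11 -0.02]
shift in final tool axes [ 0.71 -0.08  0.32]
```

```bash
python3 -m pendant '[{"claw":-1,"delta_pos":[0.3,-0.07,0.32],"turn":[-0.05,-0.11,0]},{"claw":-1,"delta_pos":[0.3,0,0],"turn":[0,0,0]},{"claw":-1,"delta_pos":[0,0,0],"turn":[0,0,0]}]'; python3 g.py 603 275.3 17 94.2
```

```text
time_s: 12.85
position: [0.6094, 0.2753, 0.0292]
tcp_rot: [2.198, 0.077, -2.17]
ft_force: [-0.1, -0.2, -2.1]
gripper_width: 0.0458
t 12.85 pos [609.4 275.3  29.2] jaw -85.9 w 45.8 F [-0.1 -0.2 -2.1] tiltz [ 0.013 -0.001 -1.   ] q [-0.31  0.71 -0.28  1.64  0.26  0.82 -2.2 ]
total shift u [ 0.61 -0.02  0.33] turn u [-0.01 -0.11 -0.02] rows 1 per row [ 0.61 -0.02  0.33] [-0.01 -0.11 -0.02]
shift in final tool axes [ 0.61 -0.02  0.32]
```

```bash
python3 -m pendant '[{"claw":-1,"delta_pos":[0.4,0,0.3],"turn":[0,-0.1,0]},{"claw":-1,"delta_pos":[0,0,0],"turn":[0,0,0]}]'; python3 g.py 603 275.3 17 94.2
python3 - <<'E'
from h import *
f=grab_frame("scene")
cv2.imwrite("pics/k.png",cv2.resize(f["img"][170:310,290:400],None,fx=5,fy=4.2))
E
```

```text
time_s: 13.05
position: [0.6089, 0.2762, 0.0265]
tcp_rot: [2.199, 0.08, -2.172]
ft_force: [0.0, 0.2, -2.0]
gripper_width: 0.0462
t 13.05 pos [608.9 276.2  26.5] jaw -85.9 w 46.2 F [ 0.   0.2 -2. ] tiltz [ 0.012  0.002 -1.   ] q [-0.31  0.71 -0.28  1.64  0.26  0.81 -2.2 ]
total shift u [0.47 0.03 0.3 ] turn u [-0.01 -0.1   0.01] rows 1 per row [0.47 0.03 0.3 ] [-0.01 -0.1   0.01]
shift in final tool axes [0.48 0.03 0.3 ]
```

View pics/k.png

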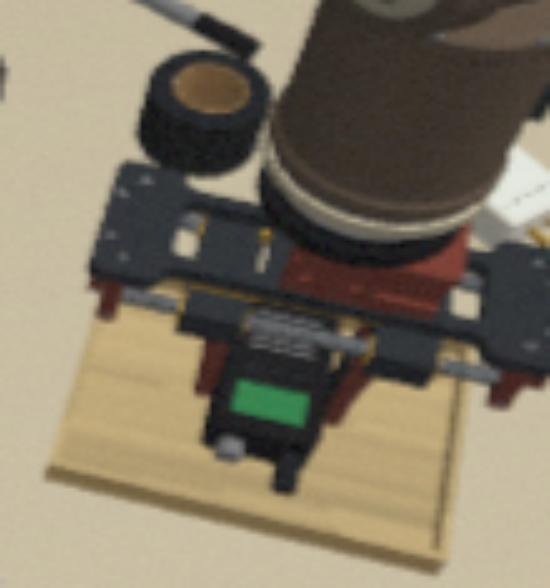

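```bash
python3 -m pendant '[{"claw":-1,"delta_pos":[0.6,0,0.3],"turn":[0,-0.1,0]}]'; python3 g.py 603 275.3 17 94.2;  python3 -m pendant '[{"claw":-1,"delta_pos":[0,0,0],"turn":[0,0,0]}]';python3 g.py 603 275.3 17 94.2
```

```text
time_s: 13.2
position: [0.6081, 0.2767, 0.0193]
tcp_rot: [2.198, 0.081, -2.175]
ft_force: [3.5, -8.7, 48.1]
gripper_width: 0.0454
t 13.2 pos [608.1 276.7  19.3] jaw -85.9 w 45.4 F [ 3.5 -8.7 48.1] tiltz [ 0.01   0.003 -1.   ] q [-0.31  0.72 -0.28  1.65  0.26  0.8  -2.2 ]
total shift u [0.11 0.05 0.26] turn u [-0.02 -0.09  0.02] rows 1 per row [0.11 0.05 0.26] [-0.02 -0.09  0.02]
shift in final tool axes [0.11 0.05 0.26]
time_s: 13.3
position: [0.6088, 0.2768, 0.0196]
tcp_rot: [2.2, 0.082, -2.174]
ft_force: [0.6, -0.1, -1.7]
gripper_width: 0.0456
t 13.3 pos [608.8 276.8  19.6] jaw -85.9 w 45.6 F [ 0.6 -0.1 -1.7] tiltz [ 0.011  0.004 -1.   ] q [-0.31  0.72 -0.28  1.64  0.26  0.8  -2.2 ]
total shift u [0.12 0.05 0.29] turn u [-0.02 -0.1   0.03] rows 1 per row [0.12 0.05 0.29] [-0.02 -0.1   0.03]
shift in final tool axes [0.13 0.05 0.29]
```

```bash
python3 -m pendant '[{"claw":0.3,"delta_pos":[0,0,0],"turn":[0,0,0]},{"claw":0.5,"delta_pos":[0,0,0],"turn":[0,0,0]},{"claw":0.5,"delta_pos":[0,0,0],"turn":[0,0,0]},{"claw":0.5,"delta_pos":[-1,0,0],"turn":[0,0,0]},{"claw":0.6,"delta_pos":[-1,0,0],"turn":[0,0,0]},{"claw":1,"delta_pos":[-1,0,0],"turn":[0,0,0]},{"claw":1,"delta_pos":[-1,0,0],"turn":[0,0,0]},{"claw":1,"delta_pos":[-1,0,0],"turn":[0,0,0]}]';python3 g.py 445.5 205 140 90
```

```text
time_s: 14.1
position: [0.5997, 0.2758, 0.1106]
tcp_rot: [2.172, 0.079, -2.193]
ft_force: [0.9, 0.7, 0.7]
gripper_width: 0.0872
t 14.1 pos [599.7 275.8 110.6] jaw -85.7 w 87.2 F [0.9 0.7 0.7] tiltz [-0.009 -0.002 -1.   ] q [-0.29  0.61 -0.31  1.6   0.21  0.98 -2.17]
total shift u [-1.39  2.96  7.97] turn u [ 0.62  0.08 -0.02] rows 8 per row [-0.17  0.37  1.  ] [ 0.08  0.01 -0.  ]
shift in final tool axes [-1.47  3.54  7.71]
```

```bash
python3 g.py 443.5 351 110 -35|tail -2;python3 -m pendant '[{"claw":1,"delta_pos":[-0.2,-0.2,0.6],"turn":[-0.8,0.08,0]},{"claw":1,"delta_pos":[-0.2,0,0.9],"turn":[-0.8,0,0]},{"claw":1,"delta_pos":[0,0.1,1],"turn":[-0.8,0,0]},{"claw":1,"delta_pos":[0,0.2,1],"turn":[-0.8,0,0]},{"claw":1,"delta_pos":[0,0.3,1],"turn":[-0.8,0,0]},{"claw":1,"delta_pos":[0,0.4,0.9],"turn":[-0.8,0,0]},{"claw":1,"delta_pos":[0,0.4,0.8],"turn":[-0.8,0,0]}]';python3 g.py 443.5 351 110 -35
```

```text
total shift u [ 0.1  -4.33  7.51] turn u [-7.38  0.08  0.02] rows 8 per row [ 0.01 -0.54  0.94] [-0.92  0.01  0.  ]
shift in final tool axes [ 0.03 -8.56  1.4 ]
time_s: 14.8
position: [0.494, 0.2125, 0.1169]
tcp_rot: [1.762, 0.725, -1.768]
ft_force: [0.7, -1.5, 0.2]
gripper_width: 0.0879
t 14.8 pos [494.  212.5 116.9] jaw -45.4 w 87.9 F [ 0.7 -1.5  0.2] tiltz [-0.004  0.    -1.   ] q [-0.09  0.45 -0.51  1.9   0.28  0.87 -1.54]
total shift u [ 0.36 -6.7  -3.06] turn u [-1.52  0.02  0.02] rows 7 per row [ 0.05 -0.96 -0.44] [-0.22  0.    0.  ]
shift in final tool axes [ 0.35 -6.04 -4.22]
```

```bash
python3 -m pendant '[{"claw":1,"delta_pos":[0,-0.8,-0.35],"turn":[-0.25,0,0]},{"claw":1,"delta_pos":[0,-1,-0.45],"turn":[-0.25,0,0]},{"claw":1,"delta_pos":[0,-1,-0.5],"turn":[-0.25,0,0]},{"claw":1,"delta_pos":[0,-1,-0.5],"turn":[-0.25,0,0]},{"claw":1,"delta_pos":[0,-1,-0.6],"turn":[-0.25,0,0]},{"claw":1,"delta_pos":[0,-1,-0.6],"turn":[-0.2,0,0]},{"claw":1,"delta_pos":[0,-0.5,-0.3],"turn":[0,0,0]},{"claw":1,"delta_pos":[0,0,0],"turn":[0,0,0]}]';python3 g.py 443.5 351 70 -35
python3 - <<'E'
from h import *
for n in("top","scene"):
    f=grab_frame(n)
    if n=="scene": cv2.imwrite("pics/l.png",cv2.resize(f["img"][120:320,240:440],None,fx=3,fy=3))
    else:cv2.imwrite("pics/m.png",cv2.resize(f["img"][100:250,80:280],None,fx=4,fy=4))
E
```

```text
time_s: 15.6
position: [0.4308, 0.3577, 0.1142]
tcp_rot: [1.633, 0.867, -1.65]
ft_force: [-0.2, -0.3, 0.4]
gripper_width: 0.0877
t 15.6 pos [430.8 357.7 114.2] jaw -34.7 w 87.7 F [-0.2 -0.3  0.4] tiltz [-0.011  0.002 -1.   ] q [-0.34  0.5  -0.58  1.84  0.33  0.9  -1.67]
total shift u [ 2.2   0.73 -0.1 ] turn u [0.05 0.04 0.09] rows 3 per row [ 0.73  0.24 -0.03] [0.02 0.01 0.03]
shift in final tool axes [ 2.21  0.71 -0.09]
```

View pics/l.png

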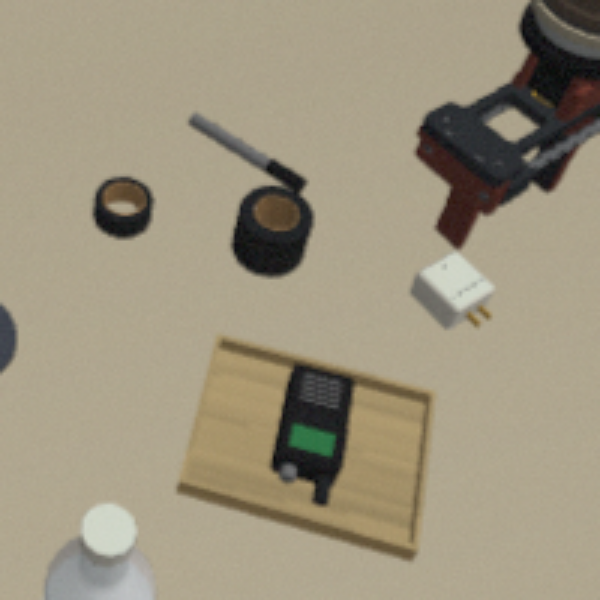

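View pics/m.png

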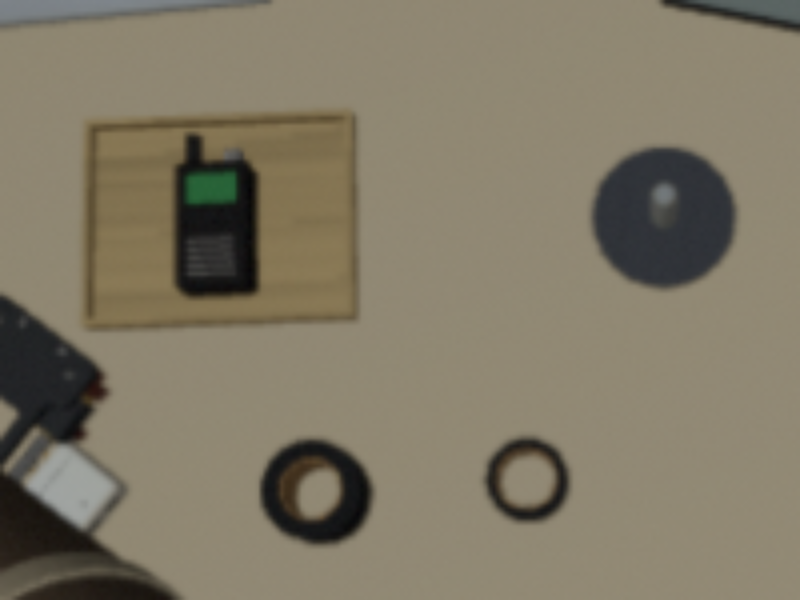

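```bash
python3 -m pendant '[{"claw":1,"delta_pos":[0.5,0.7,-0.1],"turn":[0.05,0.04,0.09]},{"claw":1,"delta_pos":[0.8,0,0],"turn":[0,0,0]},{"claw":1,"delta_pos":[0.8,0,0],"turn":[0,0,0]},{"claw":1,"delta_pos":[0.3,0,0],"turn":[0,0,0]}]';python3 g.py 443.5 351 13 -35
python3 - <<'E'
from h import *
for n in("top","scene"):
    f=grab_frame(n)
    if n=="scene": cv2.imwrite("pics/n.png",cv2.resize(f["img"][120:320,300:500],None,fx=3,fy=3))
E
```

```text
time_s: 16.1
position: [0.4514, 0.3421, 0.0633]
tcp_rot: [1.653, 0.838, -1.647]
ft_force: [-0.3, -0.2, 0.8]
gripper_width: 0.0877
t 16.1 pos [451.4 342.1  63.3] jaw -35.8 w 87.7 F [-0.3 -0.2  0.8] tiltz [ 0.006 -0.005 -1.   ] q [-0.35  0.57 -0.52  1.87  0.4   0.81 -1.71]
total shift u [ 2.51 -0.6  -0.13] turn u [-0.11  0.   -0.07] rows 3 per row [ 0.84 -0.2  -0.04] [-0.04  0.   -0.02]
shift in final tool axes [ 2.52 -0.58 -0.14]
```

View pics/n.png

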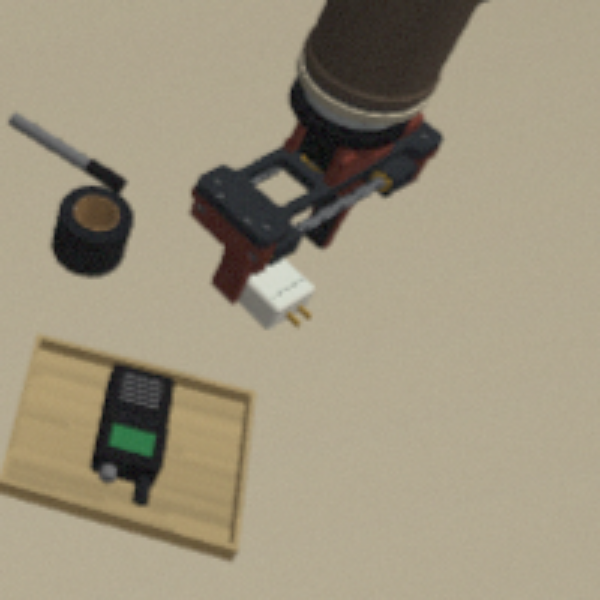

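```bash
python3 -m pendant '[{"claw":1,"delta_pos":[0.5,-0.45,-0.1],"turn":[-0.08,0,-0.05]},{"claw":1,"delta_pos":[0.7,0,0],"turn":[0,0,0]},{"claw":1,"delta_pos":[0.7,0,0],"turn":[0,0,0]},{"claw":1,"delta_pos":[0.1,0,0],"turn":[0,0,0]}]';python3 g.py 443.5 351 13 -35
```

```text
time_s: 16.6
position: [0.446, 0.3499, 0.022]
tcp_rot: [1.648, 0.852, -1.643]
ft_force: [1.1, -0.4, -0.1]
gripper_width: 0.0876
t 16.6 pos [446.  349.9  22. ] jaw -35.2 w 87.6 F [ 1.1 -0.4 -0.1] tiltz [ 0.003  0.    -1.   ] q [-0.38  0.63 -0.5   1.89  0.44  0.73 -1.74]
total shift u [ 0.45 -0.13  0.03] turn u [-0.03 -0.02 -0.02] rows 1 per row [ 0.45 -0.13  0.03] [-0.03 -0.02 -0.02]
shift in final tool axes [ 0.45 -0.13  0.03]
```

```bash
python3 -m pendant '[{"claw":0.5,"delta_pos":[0.45,-0.1,0],"turn":[0,0,0]},{"claw":-1,"delta_pos":[0,0,0],"turn":[0,0,0]},{"claw":-1,"delta_pos":[0,0,0],"turn":[0,0,0]},{"claw":-1,"delta_pos":[0,0,0],"turn":[0,0,0]},{"claw":-1,"delta_pos":[0,0,0],"turn":[0,0,0]}]' 30;python3 g.py 612 -240 110 -4; python3 -m pendant '[{"claw":-1,"delta_pos":[-0.5,0,0],"turn":[0,0,0]},{"claw":-1,"delta_pos":[-1,0,0],"turn":[0,0,0]},{"claw":-1,"delta_pos":[-1,0,0],"turn":[0,0,0]},{"claw":-1,"delta_pos":[-1,0,0],"turn":[0,0,0]},{"claw":-1,"delta_pos":[-1,0,0],"turn":[0,0,0]},{"claw":-1,"delta_pos":[-0.5,0,0],"turn":[0,0,0]}]'; python3 g.py 612 -240 110 -4
```

```text
time_s: 17.1
position: [0.444, 0.3516, 0.0119]
tcp_rot: [1.647, 0.852, -1.643]
ft_force: [-1.0, -0.7, -0.0]
gripper_width: 0.0509
t 17.1 pos [444.  351.6  11.9] jaw -35.2 w 50.9 F [-1.  -0.7 -0. ] tiltz [ 0.003  0.    -1.   ] q [-0.39  0.64 -0.49  1.9   0.45  0.71 -1.76]
total shift u [-4.89 23.91 19.34] turn u [-4.53 -0.01 -0.02] rows 24 per row [-0.2   1.    0.81] [-0.19 -0.   -0.  ]
shift in final tool axes [-4.91 10.44 28.92]
time_s: 17.7
position: [0.4431, 0.351, 0.1183]
tcp_rot: [1.646, 0.852, -1.643]
ft_force: [0.1, 0.8, -0.7]
gripper_width: 0.0439
t 17.7 pos [443.1 351.  118.3] jaw -35.1 w 43.9 F [ 0.1  0.8 -0.7] tiltz [ 0.002 -0.    -1.   ] q [-0.33  0.5  -0.57  1.83  0.34  0.91 -1.66]
total shift u [ 0.44 23.91 19.31] turn u [-4.53 -0.   -0.02] rows 24 per row [0.02 1.   0.8 ] [-0.19 -0.   -0.  ]
shift in final tool axes [ 0.41 10.49 28.89]
```

```bash
python3 -m pendant '[{"claw":-1,"delta_pos":[0,0.6,0.4],"turn":[-0.4,0,0]},{"claw":-1,"delta_pos":[0,0.8,0.8],"turn":[-0.5,0,0]},{"claw":-1,"delta_pos":[0,0.8,0.9],"turn":[-0.5,0,0]},{"claw":-1,"delta_pos":[0,0.7,1],"turn":[-0.5,0,0]},{"claw":-1,"delta_pos":[0,0.6,1],"turn":[-0.5,0,0]},{"claw":-1,"delta_pos":[0,0.5,1],"turn":[-0.5,0,0]},{"claw":-1,"delta_pos":[0,0.5,1],"turn":[-0.5,0,0]},{"claw":-1,"delta_pos":[0,0.4,1],"turn":[-0.4,0,0]},{"claw":-1,"delta_pos":[0,0.4,1],"turn":[-0.2,0,0]},{"claw":-1,"delta_pos":[0,0.4,1],"turn":[0,0,0]},{"claw":-1,"delta_pos":[0,0.4,1],"turn":[0,0,0]},{"claw":-1,"delta_pos":[0,0.4,1],"turn":[0,0,0]}]'; python3 g.py 612 -240 110 -4
```

```text
time_s: 18.9
position: [0.502, 0.0903, 0.1238]
tcp_rot: [1.293, 1.154, -1.28]
ft_force: [0.8, 0.6, -0.8]
gripper_width: 0.0435
t 18.9 pos [502.   90.3 123.8] jaw -6.1 w 43.5 F [ 0.8  0.6 -0.8] tiltz [ 0.008  0.003 -1.   ] q [ 0.27  0.42 -0.68  1.96  0.35  0.87 -0.7 ]
total shift u [ 0.69  7.22 15.84] turn u [-0.31 -0.03 -0.06] rows 16 per row [0.04 0.45 0.99] [-0.02 -0.   -0.  ]
shift in final tool axes [ 0.69  6.64 16.09]
```

```bash
python3 -m pendant '[{"claw":-1,"delta_pos":[0,0.4,1],"turn":[-0.1,-0.03,-0.05]},{"claw":-1,"delta_pos":[0,0.4,1],"turn":[-0.1,0,0]},{"claw":-1,"delta_pos":[0,0.4,1],"turn":[-0.1,0,0]},{"claw":-1,"delta_pos":[0,0.4,1],"turn":[0,0,0]},{"claw":-1,"delta_pos":[0,0.4,1],"turn":[0,0,0]},{"claw":-1,"delta_pos":[0,0.4,1],"turn":[0,0,0]},{"claw":-1,"delta_pos":[0,0.4,1],"turn":[0,0,0]},{"claw":-1,"delta_pos":[0,0.4,1],"turn":[0,0,0]},{"claw":-1,"delta_pos":[0,0.4,1],"turn":[0,0,0]},{"claw":-1,"delta_pos":[0,0.4,1],"turn":[0,0,0]},{"claw":-1,"delta_pos":[0,0.4,1],"turn":[0,0,0]},{"claw":-1,"delta_pos":[0,0.4,1],"turn":[0,0,0]}]'; python3 g.py 612 -240 90 -4
```

```text
time_s: 20.1
position: [0.5797, -0.1688, 0.1269]
tcp_rot: [1.259, 1.173, -1.261]
ft_force: [-0.1, -0.3, -0.6]
gripper_width: 0.044
t 20.1 pos [ 579.7 -168.8  126.9] jaw -4.0 w 44.0 F [-0.1 -0.3 -0.6] tiltz [ 0.001 -0.003 -1.   ] q [ 0.64  0.55 -0.6   1.73  0.37  0.97 -0.18]
total shift u [1.86 1.86 3.43] turn u [-0.    0.02 -0.01] rows 4 per row [0.46 0.47 0.86] [-0.    0.01 -0.  ]
shift in final tool axes [1.85 1.86 3.44]
```

```bash
python3 -m pendant '[{"claw":-1,"delta_pos":[0.2,0.47,0.9],"turn":[0,0,0]},{"claw":-1,"delta_pos":[0.3,0.47,0.9],"turn":[0,0,0]},{"claw":-1,"delta_pos":[0.4,0.47,0.8],"turn":[0,0,0]},{"claw":-1,"delta_pos":[0.5,0.2,0.4],"turn":[0,0,0]},{"claw":-1,"delta_pos":[0.5,0,0],"turn":[0,0,0]}]'; python3 g.py 612 -244 60 -4
python3 - <<'E'
from h import *
for n in("top","scene"):
    f=grab_frame(n)
    if n=="scene": cv2.imwrite("pics/o.png",cv2.resize(f["img"][60:250,50:260],None,fx=3.5,fy=3.5))
    else:cv2.imwrite("pics/p.png",cv2.resize(f["img"][100:250,240:440],None,fx=4,fy=4))
E
```

```text
time_s: 20.6
position: [0.6084, -0.2382, 0.0893]
tcp_rot: [1.262, 1.167, -1.265]
ft_force: [0.6, -0.2, -1.7]
gripper_width: 0.0439
t 20.6 pos [ 608.4 -238.2   89.3] jaw -4.3 w 43.9 F [ 0.6 -0.2 -1.7] tiltz [ 0.003 -0.005 -1.   ] q [ 0.67  0.67 -0.56  1.63  0.42  0.96 -0.1 ]
total shift u [1.47 0.2  0.27] turn u [-0.05  0.04 -0.02] rows 2 per row [0.73 0.1  0.13] [-0.02  0.02 -0.01]
shift in final tool axes [1.47 0.2  0.28]
```

View pics/o.png

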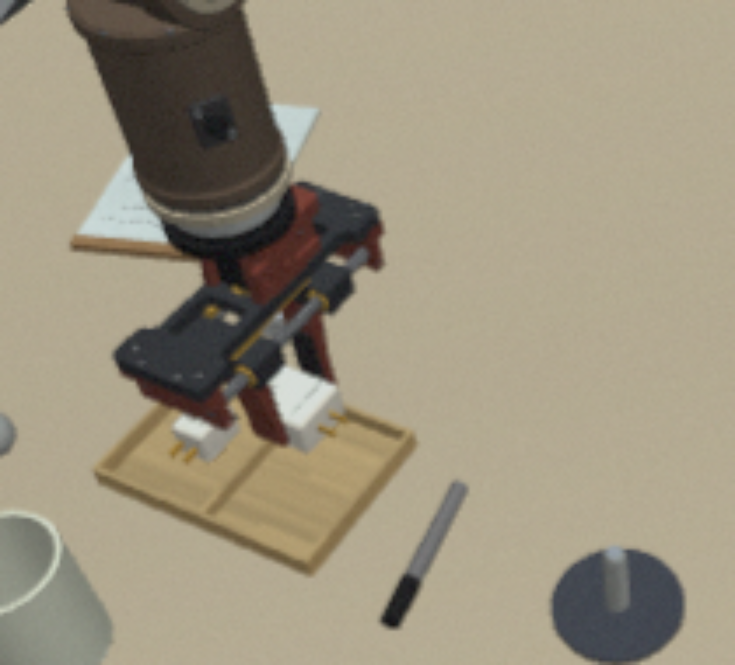

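```bash
python3 -m pendant '[{"claw":-1,"delta_pos":[0.5,0.2,0.27],"turn":[-0.05,0.04,-0.02]},{"claw":-1,"delta_pos":[0.6,0,0],"turn":[0,0,0]},{"claw":-1,"delta_pos":[0.5,0,0],"turn":[0,0,0]},{"claw":-1,"delta_pos":[0.1,0,0],"turn":[0,0,0]}]'; python3 g.py 612 -244 17 -4
```

```text
time_s: 21.1
position: [0.6109, -0.2389, 0.0521]
tcp_rot: [1.257, 1.183, -1.256]
ft_force: [-0.7, 0.1, -0.6]
gripper_width: 0.0442
t 21.1 pos [ 610.9 -238.9   52.1] jaw -3.6 w 44.2 F [-0.7  0.1 -0.6] tiltz [-0.002  0.003 -1.   ] q [ 0.66  0.72 -0.54  1.64  0.44  0.92 -0.11]
total shift u [1.75 0.08 0.26] turn u [ 0.05 -0.02  0.02] rows 2 per row [0.88 0.04 0.13] [ 0.03 -0.01  0.01]
shift in final tool axes [1.75 0.07 0.25]
```

```bash
python3 -m pendant '[{"claw":-1,"delta_pos":[0.6,0.05,0.25],"turn":[0.05,-0.02,0.02]},{"claw":-1,"delta_pos":[0.6,0,0],"turn":[0,0,0]},{"claw":-1,"delta_pos":[0.2,0,0],"turn":[0,0,0]},{"claw":-1,"delta_pos":[0,0,0],"turn":[0,0,0]}]'; python3 g.py 612 -244 17 -4
```

```text
time_s: 21.5
position: [0.6123, -0.2434, 0.0244]
tcp_rot: [1.26, 1.175, -1.26]
ft_force: [0.6, -0.1, 0.3]
gripper_width: 0.0437
t 21.5 pos [ 612.3 -243.4   24.4] jaw -4.0 w 43.7 F [ 0.6 -0.1  0.3] tiltz [ 0.001 -0.001 -1.   ] q [ 0.66  0.75 -0.52  1.65  0.46  0.87 -0.13]
total shift u [ 0.37 -0.01  0.03] turn u [ 0.01  0.   -0.01] rows 1 per row [ 0.37 -0.01  0.03] [ 0.01  0.   -0.01]
shift in final tool axes [ 0.37 -0.01  0.03]
```

Lower to ~17.5, open partly (fingers stay within the 122 mm bay), rise.

```bash
python3 -m pendant '[{"claw":-1,"delta_pos":[0.3,0,0],"turn":[0,0,0]},{"claw":-1,"delta_pos":[0,0,0],"turn":[0,0,0]}]'; python3 g.py 612 -244 17 -4; python3 -m pendant '[{"claw":0.2,"delta_pos":[0,0,0],"turn":[0,0,0]},{"claw":0.35,"delta_pos":[0,0,0],"turn":[0,0,0]},{"claw":0.35,"delta_pos":[0,0,0],"turn":[0,0,0]},{"claw":0.35,"delta_pos":[0,0,0],"turn":[0,0,0]},{"claw":0.35,"delta_pos":[-1,0,0],"turn":[0,0,0]},{"claw":0.35,"delta_pos":[-1,0,0],"turn":[0,0,0]},{"claw":1,"delta_pos":[-1,0,0],"turn":[0,0,0]},{"claw":1,"delta_pos":[-1,0,0],"turn":[0,0,0]},{"claw":1,"delta_pos":[-1,0,0],"turn":[0,0,0]}]'; python3 g.py 445.5 205 130 0
```

```text
time_s: 21.7
position: [0.6126, -0.2438, 0.0232]
tcp_rot: [1.258, 1.172, -1.261]
ft_force: [0.2, -0.8, -2.0]
gripper_width: 0.0439
t 21.7 pos [ 612.6 -243.8   23.2] jaw -4.0 w 43.9 F [ 0.2 -0.8 -2. ] tiltz [ 0.001 -0.004 -1.   ] q [ 0.65  0.75 -0.52  1.65  0.47  0.87 -0.13]
total shift u [ 0.31 -0.03  0.01] turn u [ 0.    0.03 -0.01] rows 1 per row [ 0.31 -0.03  0.01] [ 0.    0.03 -0.01]
shift in final tool axes [ 0.31 -0.03  0.01]
time_s: 22.6
position: [0.6097, -0.2426, 0.1194]
tcp_rot: [1.257, 1.182, -1.265]
ft_force: [-0.2, -0.7, 0.7]
gripper_width: 0.0796
t 22.6 pos [ 609.7 -242.6  119.4] jaw -4.0 w 79.6 F [-0.2 -0.7  0.7] tiltz [-0.008  0.001 -1.   ] q [ 0.69  0.64 -0.58  1.59  0.39  1.03 -0.07]
total shift u [ -0.45  -9.74 -21.76] turn u [-0.58 -0.01  0.06] rows 22 per row [-0.02 -0.44 -0.99] [-0.03 -0.    0.  ]
shift in final tool axes [ -0.53  -8.21 -22.38]
```

```bash
python3 - <<'E'
from h import *
for n in("top","scene"):
    f=grab_frame(n)
    if n=="scene": cv2.imwrite("pics/q.png",cv2.resize(f["img"][60:250,50:260],None,fx=3.5,fy=3.5))
E
python3 -m pendant '[{"claw":1,"delta_pos":[-0.2,-0.2,-0.8],"turn":[-0.6,0,0]},{"claw":1,"delta_pos":[-0.2,-0.3,-1],"turn":[-0.6,0,0]},{"claw":1,"delta_pos":[-0.1,-0.5,-0.9],"turn":[-0.6,0,0]},{"claw":1,"delta_pos":[0,-0.6,-0.9],"turn":[-0.6,0,0]},{"claw":1,"delta_pos":[0,-0.1,-1],"turn":[-0.6,0,0]},{"claw":1,"delta_pos":[0,-0.05,-1],"turn":[-0.6,0,0]},{"claw":1,"delta_pos":[0,0,-1],"turn":[-0.6,0,0]},{"claw":1,"delta_pos":[0,0.1,-1],"turn":[-0.6,0,0]},{"claw":1,"delta_pos":[0,0.2,-1],"turn":[-0.6,0,0]},{"claw":1,"delta_pos":[0,0.2,-1],"turn":[-0.6,0,0]},{"claw":1,"delta_pos":[0,0.3,-1],"turn":[-0.6,0,0]},{"claw":1,"delta_pos":[0,0.3,-1],"turn":[-0.5,0,0]}]';python3 g.py 445.5 205 110 45
```

```text
time_s: 23.9
position: [0.5094, -0.0156, 0.1216]
tcp_rot: [0.588, 1.501, -0.592]
ft_force: [0.1, -0.1, 0.7]
gripper_width: 0.088
t 23.9 pos [509.4 -15.6 121.6] jaw 46.8 w 88.0 F [ 0.1 -0.1  0.7] tiltz [-0.012  0.002 -1.   ] q [ 0.61  0.5  -0.87  1.94  0.47  0.93  0.33]
total shift u [ 0.64  5.86 -9.87] turn u [ 0.27 -0.08  0.06] rows 10 per row [ 0.06  0.59 -0.99] [ 0.03 -0.01  0.01]
shift in final tool axes [  0.58   5.54 -10.06]
```

View pics/q.png

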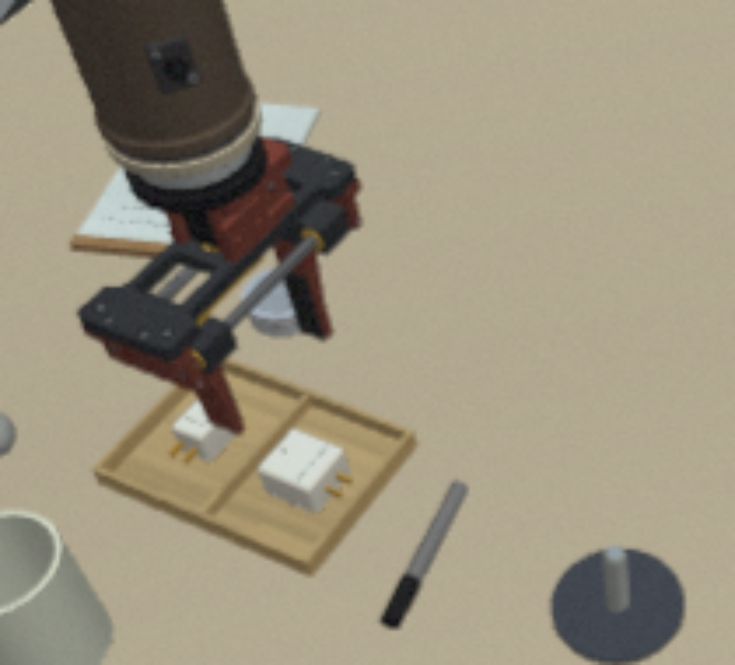

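```bash
python3 -m pendant '[{"claw":1,"delta_pos":[0,0.56,-1],"turn":[0.1,-0.08,0.05]},{"claw":1,"delta_pos":[0,0.56,-1],"turn":[0.1,0,0]},{"claw":1,"delta_pos":[0,0.56,-1],"turn":[0.1,0,0]},{"claw":1,"delta_pos":[0,0.56,-1],"turn":[0,0,0]},{"claw":1,"delta_pos":[0,0.56,-1],"turn":[0,0,0]},{"claw":1,"delta_pos":[0,0.56,-1],"turn":[0,0,0]},{"claw":1,"delta_pos":[0,0.56,-1],"turn":[0,0,0]},{"claw":1,"delta_pos":[0,0.5,-1],"turn":[0,0,0]},{"claw":1,"delta_pos":[0,0.4,-0.7],"turn":[0,0,0]},{"claw":1,"delta_pos":[0,0,0],"turn":[0,0,0]}]';python3 g.py 445.5 205 110 45
```

```text
time_s: 24.9
position: [0.4408, 0.1921, 0.1222]
tcp_rot: [0.594, 1.488, -0.592]
ft_force: [0.4, 0.5, 0.6]
gripper_width: 0.0879
t 24.9 pos [440.8 192.1 122.2] jaw 46.5 w 87.9 F [0.4 0.5 0.6] tiltz [ 0.001  0.001 -1.   ] q [ 0.22  0.45 -0.91  2.01  0.46  0.89 -0.13]
total shift u [ 0.61  0.63 -0.27] turn u [ 0.22 -0.   -0.01] rows 1 per row [ 0.61  0.63 -0.27] [ 0.22 -0.   -0.01]
shift in final tool axes [ 0.61  0.62 -0.29]
```

```bash
python3 -m pendant '[{"claw":1,"delta_pos":[0.6,0.5,-0.25],"turn":[0,0,0]},{"claw":1,"delta_pos":[0.8,0,0],"turn":[0,0,0]},{"claw":1,"delta_pos":[0.5,0,0],"turn":[0,0,0]},{"claw":1,"delta_pos":[0,0,0],"turn":[0,0,0]}]';python3 g.py 445.5 205 65 45
python3 - <<'E'
from h import *
f=grab_frame("scene");cv2.imwrite("pics/r.png",cv2.resize(f["img"][120:270,240:440],None,fx=4,fy=4))
E
```

```text
time_s: 25.3
position: [0.4434, 0.201, 0.0818]
tcp_rot: [0.589, 1.488, -0.591]
ft_force: [0.1, -0.3, -0.1]
gripper_width: 0.0878
t 25.3 pos [443.4 201.   81.8] jaw 46.8 w 87.8 F [ 0.1 -0.3 -0.1] tiltz [ 0.001 -0.001 -1.   ] q [ 0.15  0.52 -0.86  2.03  0.54  0.83 -0.21]
total shift u [ 0.84  0.22 -0.06] turn u [0.26 0.01 0.  ] rows 1 per row [ 0.84  0.22 -0.06] [0.26 0.01 0.  ]
shift in final tool axes [ 0.84  0.22 -0.07]
```

View pics/r.png

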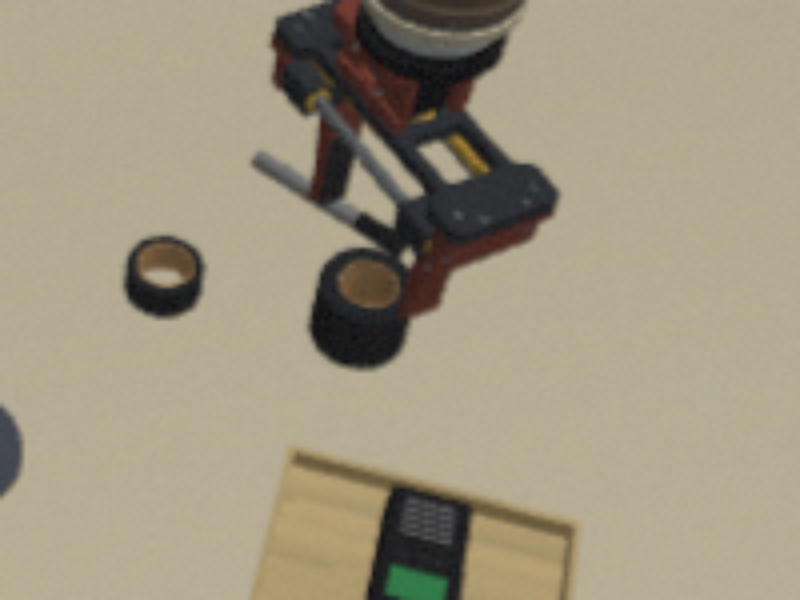

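```bash
python3 -m pendant '[{"claw":1,"delta_pos":[0.5,0.22,-0.06],"turn":[0,0,0]},{"claw":1,"delta_pos":[0.7,0,0],"turn":[0,0,0]},{"claw":1,"delta_pos":[0.7,0,0],"turn":[0,0,0]},{"claw":1,"delta_pos":[0.6,0,0],"turn":[0,0,0]},{"claw":1,"delta_pos":[0.2,0,0],"turn":[0,0,0]},{"claw":1,"delta_pos":[0,0,0],"turn":[0,0,0]}]';python3 g.py 445.5 205 18 45
```

```text
time_s: 25.95
position: [0.4462, 0.2036, 0.0232]
tcp_rot: [0.59, 1.487, -0.593]
ft_force: [0.1, 0.3, -0.1]
gripper_width: 0.088
t 25.95 pos [446.2 203.6  23.2] jaw 46.6 w 88.0 F [ 0.1  0.3 -0.1] tiltz [ 0.    -0.002 -1.   ] q [ 0.07  0.61 -0.77  2.06  0.65  0.73 -0.3 ]
total shift u [ 0.26  0.02 -0.07] turn u [0.24 0.01 0.01] rows 1 per row [ 0.26  0.02 -0.07] [0.24 0.01 0.01]
shift in final tool axes [ 0.26  0.02 -0.07]
```

```bash
python3 -m pendant '[{"claw":0.5,"delta_pos":[0.25,0,-0.05],"turn":[0,0,0]},{"claw":-1,"delta_pos":[0,0,0],"turn":[0,0,0]},{"claw":-1,"delta_pos":[0,0,0],"turn":[0,0,0]},{"claw":-1,"delta_pos":[0,0,0],"turn":[0,0,0]},{"claw":-1,"delta_pos":[0,0,0],"turn":[0,0,0]},{"claw":-1,"delta_pos":[0,0,0],"turn":[0,0,0]}]' 25;python3 g.py 624.2 4.2 110 45; python3 -m pendant '[{"claw":-1,"delta_pos":[-0.5,0,0],"turn":[0,0,0]},{"claw":-1,"delta_pos":[-1,0,0],"turn":[0,0,0]},{"claw":-1,"delta_pos":[-1,0,0],"turn":[0,0,0]},{"claw":-1,"delta_pos":[-1,0,0],"turn":[0,0,0]},{"claw":-1,"delta_pos":[-1,0,0],"turn":[0,0,0]},{"claw":-1,"delta_pos":[-0.6,0,0],"turn":[0,0,0]}]'; python3 g.py 624.2 4.2 120 45
python3 - <<'E'
from h import *
f=grab_frame("scene");cv2.imwrite("pics/s.png",cv2.resize(f["img"][120:270,240:440],None,fx=4,fy=4))
E
```

```text
time_s: 26.55
position: [0.446, 0.2048, 0.0188]
tcp_rot: [0.591, 1.486, -0.592]
ft_force: [0.0, 0.1, -1.9]
gripper_width: 0.06
t 26.55 pos [446.  204.8  18.8] jaw 46.6 w 60.0 F [ 0.   0.1 -1.9] tiltz [ 0.002 -0.001 -1.   ] q [ 0.06  0.62 -0.76  2.06  0.66  0.72 -0.31]
total shift u [-4.53 -1.18 13.38] turn u [ 0.24  0.02 -0.  ] rows 14 per row [-0.32 -0.08  0.96] [ 0.02  0.   -0.  ]
shift in final tool axes [-4.56 -0.79 13.39]
time_s: 27.15
position: [0.4441, 0.2048, 0.126]
tcp_rot: [0.588, 1.489, -0.593]
ft_force: [0.0, 0.0, -2.0]
gripper_width: 0.06
t 27.15 pos [444.1 204.8 126. ] jaw 46.7 w 60.0 F [ 0.  0. -2.] tiltz [-0.001 -0.002 -1.   ] q [ 0.19  0.46 -0.91  1.99  0.46  0.91 -0.15]
total shift u [ 0.31 -1.14 13.43] turn u [0.25 0.01 0.02] rows 14 per row [ 0.02 -0.08  0.96] [0.02 0.   0.  ]
shift in final tool axes [ 0.3  -0.73 13.46]
```

View pics/s.png

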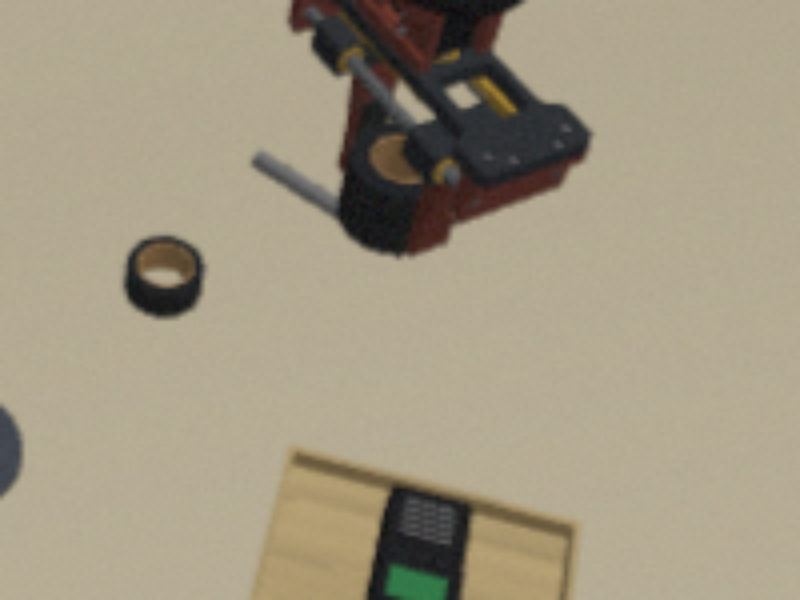

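```bash
python3 -m pendant '[{"claw":-1,"delta_pos":[0,-0.05,0.6],"turn":[0.05,0,0]},{"claw":-1,"delta_pos":[0,-0.05,1],"turn":[0,0,0]},{"claw":-1,"delta_pos":[0,-0.1,1],"turn":[0,0,0]},{"claw":-1,"delta_pos":[0,-0.1,1],"turn":[0,0,0]},{"claw":-1,"delta_pos":[0,-0.1,1],"turn":[0,0,0]},{"claw":-1,"delta_pos":[0,-0.1,1],"turn":[0,0,0]},{"claw":-1,"delta_pos":[0,-0.1,1],"turn":[0,0,0]},{"claw":-1,"delta_pos":[0,-0.1,1],"turn":[0,0,0]},{"claw":-1,"delta_pos":[0,-0.1,1],"turn":[0,0,0]},{"claw":-1,"delta_pos":[0,-0.1,1],"turn":[0,0,0]},{"claw":-1,"delta_pos":[0,-0.1,1],"turn":[0,0,0]},{"claw":-1,"delta_pos":[0,-0.1,1],"turn":[0,0,0]}]'; python3 g.py 624.2 4.2 105 45
```

```text
time_s: 28.4
position: [0.6017, 0.0113, 0.1166]
tcp_rot: [0.589, 1.496, -0.608]
ft_force: [0.3, 0.1, -0.5]
gripper_width: 0.0598
t 28.4 pos [601.7  11.3 116.6] jaw 46.2 w 59.8 F [ 0.3  0.1 -0.5] tiltz [-0.012 -0.008 -1.   ] q [ 0.46  0.64 -0.81  1.72  0.53  1.03  0.27]
total shift u [0.57 0.53 1.06] turn u [ 0.18 -0.03  0.12] rows 2 per row [0.28 0.27 0.53] [ 0.09 -0.01  0.06]
shift in final tool axes [0.58 0.54 1.04]
```

```bash
python3 -m pendant '[{"claw":-1,"delta_pos":[0.1,0.3,0.5],"turn":[0.1,-0.03,0.1]},{"claw":-1,"delta_pos":[0.1,0.15,0.3],"turn":[0,0,0]},{"claw":-1,"delta_pos":[0.1,0,0],"turn":[0,0,0]},{"claw":-1,"delta_pos":[0,0,0],"turn":[0,0,0]}]'; python3 g.py 624.2 4.2 105 45
```

```text
time_s: 28.8
position: [0.6201, 0.0026, 0.1058]
tcp_rot: [0.609, 1.487, -0.615]
ft_force: [-0.0, 0.8, -0.9]
gripper_width: 0.0598
t 28.8 pos [620.1   2.6 105.8] jaw 45.2 w 59.8 F [-0.   0.8 -0.9] tiltz [-0.006 -0.002 -1.   ] q [ 0.46  0.67 -0.79  1.69  0.55  1.03  0.27]
total shift u [0.04 0.2  0.09] turn u [ 0.03 -0.02  0.04] rows 1 per row [0.04 0.2  0.09] [ 0.03 -0.02  0.04]
shift in final tool axes [0.04 0.2  0.09]
```

```bash
python3 -m pendant '[{"claw":-1,"delta_pos":[0.1,0.2,0.1],"turn":[0,0,0]},{"claw":-1,"delta_pos":[0.2,0,0],"turn":[0,0,0]},{"claw":-1,"delta_pos":[0,0,0],"turn":[0,0,0]}]'; python3 g.py 624.2 4.2 95 45
python3 - <<'E'
from h import *
p=np.array(read_state()["position"])
for n in("scene","top"):
    f=grab_frame(n);I=f["img"]; print(n,proj(f,[p-[0,0,.019],p+[0,0,.029],[.6242,.0042,.064],[.6242,.0042,.006]]).round(1).tolist())
    u,v=proj(f,[p])[0].astype(int);cv2.imwrite(f"pics/t_{n}.png",cv2.resize(I[v-60:v+60,u-70:u+70],None,fx=5,fy=5));print(u-70,v-60)
E
```

```text
time_s: 29.1
position: [0.6236, 0.0064, 0.0994]
tcp_rot: [0.606, 1.489, -0.612]
ft_force: [0.3, -0.8, -1.1]
gripper_width: 0.0596
t 29.1 pos [623.6   6.4  99.4] jaw 45.4 w 59.6 F [ 0.3 -0.8 -1.1] tiltz [-0.006 -0.002 -1.   ] q [ 0.45  0.68 -0.79  1.68  0.55  1.02  0.26]
total shift u [ 0.22 -0.06  0.1 ] turn u [ 0.05 -0.03  0.04] rows 1 per row [ 0.22 -0.06  0.1 ] [ 0.05 -0.03  0.04]
shift in final tool axes [ 0.22 -0.06  0.1 ]
scene [[225.4, 213.3], [224.4, 199.9], [224.7, 217.6], [225.8, 231.9]]
155 148
top [[244.2, 145.8], [244.3, 140.5], [245.1, 147.4], [244.9, 153.1]]
174 83
```

View pics/t_scene.png

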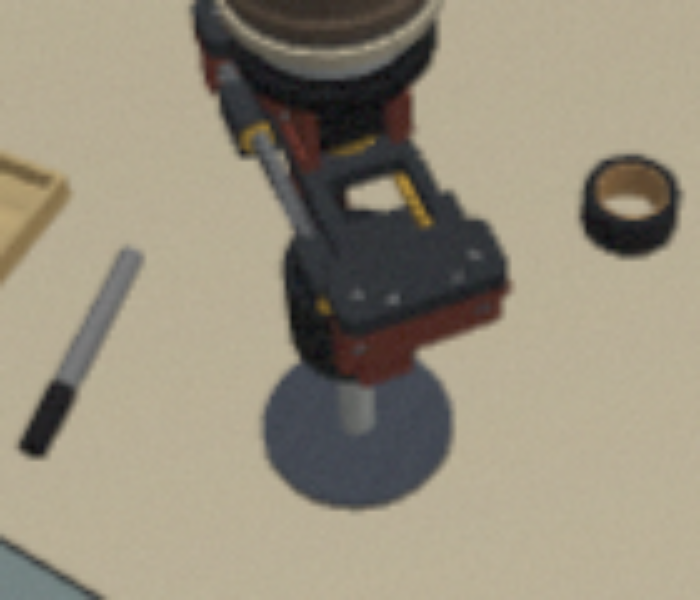

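View pics/t_top.png

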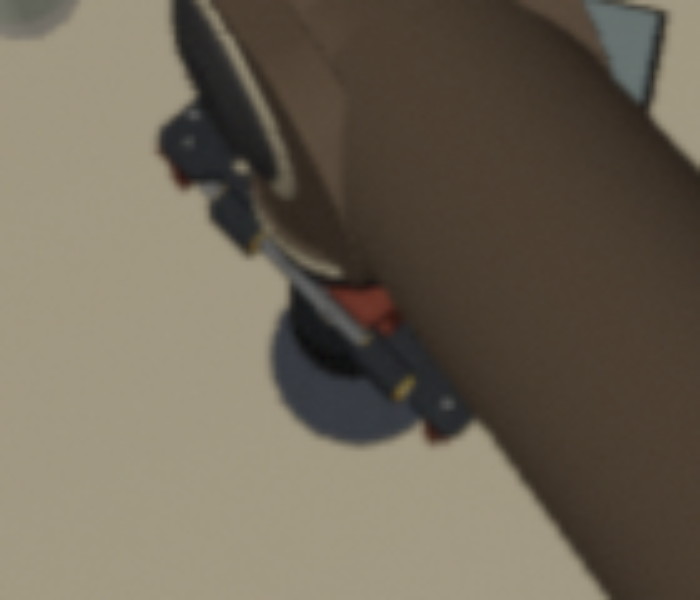

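```bash
python3 -m pendant '[{"claw":-1,"delta_pos":[0.5,-0.06,0.08],"turn":[0.05,0,0.04]},{"claw":-1,"delta_pos":[0.5,0,0],"turn":[0,0,0]},{"claw":-1,"delta_pos":[0,0,0],"turn":[0,0,0]}]'; python3 g.py 624.2 4.2 50 45
```

```text
time_s: 29.5
position: [0.6241, 0.0041, 0.0786]
tcp_rot: [0.615, 1.484, -0.613]
ft_force: [-0.4, -0.1, -0.5]
gripper_width: 0.06
t 29.5 pos [624.1   4.1  78.6] jaw 45.0 w 60.0 F [-0.4 -0.1 -0.5] tiltz [-0.001  0.002 -1.   ] q [ 0.44  0.7  -0.77  1.7   0.57  0.98  0.24]
total shift u [1.43 0.   0.  ] turn u [-0.   -0.02 -0.01] rows 2 per row [0.72 0.   0.  ] [-0.   -0.01 -0.  ]
shift in final tool axes [ 1.43  0.01 -0.  ]
```

```bash
python3 -m pendant '[{"claw":-1,"delta_pos":[0.5,0,0],"turn":[0,0,0]},{"claw":-1,"delta_pos":[0.5,0,0],"turn":[0,0,0]},{"claw":-1,"delta_pos":[0.5,0,0],"turn":[0,0,0]},{"claw":-1,"delta_pos":[0,0,0],"turn":[0,0,0]}]'; python3 g.py 624.2 4.2 26 45
```

```text
time_s: 29.9
position: [0.6235, 0.0038, 0.0451]
tcp_rot: [0.615, 1.485, -0.614]
ft_force: [0.2, -0.1, -0.8]
gripper_width: 0.0601
t 29.9 pos [623.5   3.8  45.1] jaw 45.0 w 60.1 F [ 0.2 -0.1 -0.8] tiltz [-0.002  0.002 -1.   ] q [ 0.42  0.74 -0.75  1.72  0.61  0.93  0.22]
total shift u [0.95 0.04 0.01] turn u [-0.01 -0.02  0.  ] rows 1 per row [0.95 0.04 0.01] [-0.01 -0.02  0.  ]
shift in final tool axes [0.95 0.04 0.01]
```

```bash
python3 -m pendant '[{"claw":-1,"delta_pos":[0.5,0,0],"turn":[0,0,0]},{"claw":-1,"delta_pos":[0.3,0,0],"turn":[0,0,0]},{"claw":-1,"delta_pos":[0,0,0],"turn":[0,0,0]}]'; python3 g.py 624.2 4.2 25 45
```

```text
time_s: 30.2
position: [0.6235, 0.004, 0.0274]
tcp_rot: [0.615, 1.485, -0.614]
ft_force: [-0.3, 0.5, -1.2]
gripper_width: 0.0601
t 30.2 pos [623.5   4.   27.4] jaw 45.0 w 60.1 F [-0.3  0.5 -1.2] tiltz [-0.003  0.002 -1.   ] q [ 0.41  0.77 -0.73  1.73  0.63  0.9   0.2 ]
total shift u [0.12 0.03 0.02] turn u [-0.   -0.03  0.  ] rows 1 per row [0.12 0.03 0.02] [-0.   -0.03  0.  ]
shift in final tool axes [0.12 0.03 0.02]
```

```bash
python3 -m pendant '[{"claw":-1,"delta_pos":[0.1,0,0],"turn":[0,0,0]},{"claw":1,"delta_pos":[0,0,0],"turn":[0,0,0]},{"claw":1,"delta_pos":[0,0,0],"turn":[0,0,0]},{"claw":1,"delta_pos":[0,0,0],"turn":[0,0,0]},{"claw":1,"delta_pos":[0,0,0],"turn":[0,0,0]}]'; python3 g.py;  python3 -m pendant '[{"claw":1,"delta_pos":[-0.6,0,0],"turn":[0,0,0]},{"claw":1,"delta_pos":[-1,0,0],"turn":[0,0,0]},{"claw":1,"delta_pos":[-1,0,0],"turn":[0,0,0]},{"claw":1,"delta_pos":[-1,0,0],"turn":[0,0,0]},{"claw":1,"delta_pos":[-1,0,0],"turn":[0,0,0]},{"claw":1,"delta_pos":[-0.5,0,0],"turn":[0,0,0]}]'; python3 g.py 457.5 81.3 110 45
python3 - <<'E'
from h import *
f=grab_frame("scene");cv2.imwrite("pics/v.png",cv2.resize(f["img"][150:270,160:320],None,fx=5,fy=5))
E
```

```text
time_s: 30.7
position: [0.6247, 0.0044, 0.0266]
tcp_rot: [0.616, 1.483, -0.613]
ft_force: [0.8, -0.7, -0.0]
gripper_width: 0.0869
t 30.7 pos [624.7   4.4  26.6] jaw 45.0 w 86.9 F [ 0.8 -0.7 -0. ] tiltz [-0.     0.002 -1.   ] q [ 0.41  0.77 -0.73  1.73  0.63  0.9   0.2 ]
time_s: 31.3
position: [0.6243, 0.0048, 0.1357]
tcp_rot: [0.615, 1.484, -0.612]
ft_force: [0.3, 0.1, -0.2]
gripper_width: 0.0882
t 31.3 pos [624.3   4.8 135.7] jaw 45.0 w 88.2 F [ 0.3  0.1 -0.2] tiltz [-0.     0.003 -1.   ] q [ 0.47  0.64 -0.81  1.66  0.52  1.07  0.29]
total shift u [ 1.3  -3.19 -8.6 ] turn u [ 0.01 -0.02 -0.01] rows 9 per row [ 0.14 -0.35 -0.96] [ 0. -0. -0.]
shift in final tool axes [ 1.28 -3.19 -8.6 ]
```

View pics/v.png

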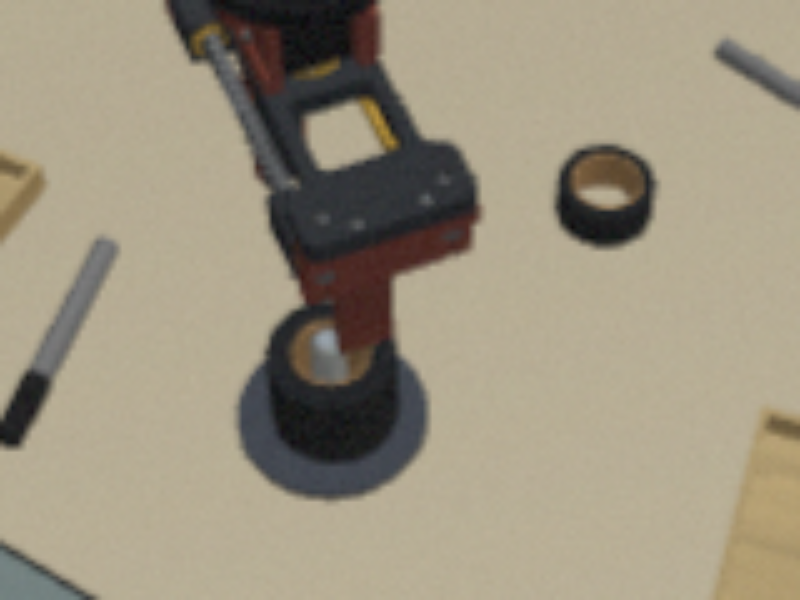

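```bash
python3 -m pendant '[{"claw":1,"delta_pos":[0,-0.25,-0.6],"turn":[0,0,0]},{"claw":1,"delta_pos":[0.1,-0.37,-1],"turn":[0,0,0]},{"claw":1,"delta_pos":[0.1,-0.37,-1],"turn":[0,0,0]},{"claw":1,"delta_pos":[0.1,-0.37,-1],"turn":[0,0,0]},{"claw":1,"delta_pos":[0.1,-0.37,-1],"turn":[0,0,0]},{"claw":1,"delta_pos":[0.1,-0.37,-1],"turn":[0,0,0]},{"claw":1,"delta_pos":[0.1,-0.37,-1],"turn":[0,0,0]},{"claw":1,"delta_pos":[0.1,-0.37,-1],"turn":[0,0,0]},{"claw":1,"delta_pos":[0.1,-0.2,-0.5],"turn":[0,0,0]},{"claw":1,"delta_pos":[0,0,0],"turn":[0,0,0]}]';python3 g.py 457.5 81.3 60 45
```

```text
time_s: 32.35
position: [0.4487, 0.0791, 0.1137]
tcp_rot: [0.61, 1.493, -0.617]
ft_force: [0.6, -0.2, 0.3]
gripper_width: 0.0878
t 32.35 pos [448.7  79.1 113.7] jaw 45.1 w 87.8 F [ 0.6 -0.2  0.3] tiltz [-0.011  0.    -1.   ] q [ 0.46  0.43 -0.91  2.07  0.44  0.86  0.09]
total shift u [2.68 0.41 0.26] turn u [ 0.02 -0.06  0.06] rows 3 per row [0.89 0.14 0.09] [ 0.01 -0.02  0.02]
shift in final tool axes [2.68 0.39 0.23]
```

```bash
python3 -m pendant '[{"claw":1,"delta_pos":[0.6,0.3,0.2],"turn":[0,-0.05,0.05]},{"claw":1,"delta_pos":[0.9,0,0],"turn":[0,0,0]},{"claw":1,"delta_pos":[0.7,0,0],"turn":[0,0,0]},{"claw":1,"delta_pos":[0.2,0,0],"turn":[0,0,0]}]';python3 g.py 457.5 81.3 13 45
python3 - <<'E'
from h import *
f=grab_frame("scene");cv2.imwrite("pics/w.png",cv2.resize(f["img"][130:250,220:380],None,fx=5,fy=5))
E
```

```text
time_s: 32.75
position: [0.458, 0.0792, 0.0639]
tcp_rot: [0.614, 1.482, -0.614]
ft_force: [0.1, -0.6, -0.1]
gripper_width: 0.0878
t 32.75 pos [458.   79.2  63.9] jaw 45.0 w 87.8 F [ 0.1 -0.6 -0.1] tiltz [ 0. -0. -1.] q [ 0.39  0.51 -0.83  2.09  0.55  0.76 -0.01]
total shift u [ 2.55  0.06 -0.09] turn u [-0.  0.  0.] rows 3 per row [ 0.85  0.02 -0.03] [-0.  0.  0.]
shift in final tool axes [ 2.55  0.06 -0.09]
```

View pics/w.png

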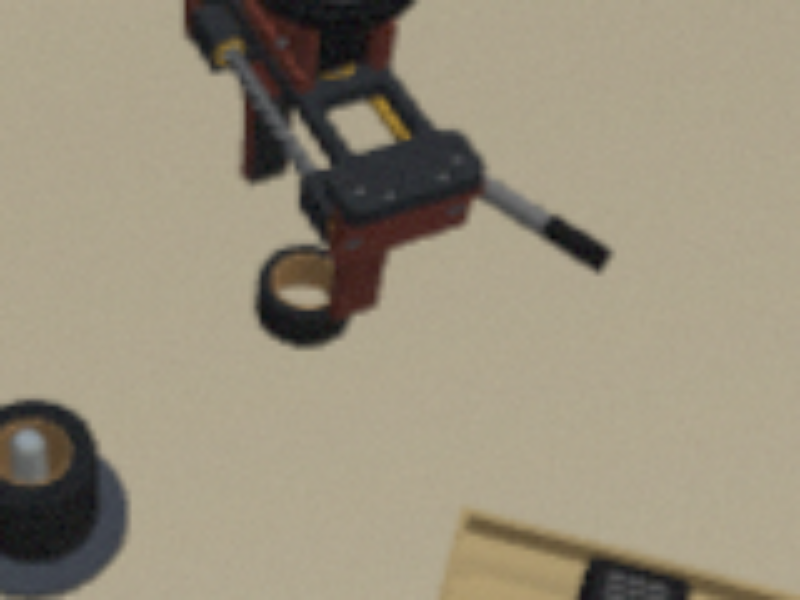

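```bash
python3 -m pendant '[{"claw":1,"delta_pos":[0.6,0.05,-0.07],"turn":[0,0,0]},{"claw":1,"delta_pos":[0.8,0,0],"turn":[0,0,0]},{"claw":1,"delta_pos":[0.7,0,0],"turn":[0,0,0]},{"claw":1,"delta_pos":[0.1,0,0],"turn":[0,0,0]},{"claw":1,"delta_pos":[0,0,0],"turn":[0,0,0]}]';python3 g.py 457.5 81.3 14 45
```

```text
time_s: 33.3
position: [0.4591, 0.0814, 0.0178]
tcp_rot: [0.616, 1.481, -0.614]
ft_force: [-1.0, -0.6, 0.6]
gripper_width: 0.0879
t 33.3 pos [459.1  81.4  17.8] jaw 44.9 w 87.9 F [-1.  -0.6  0.6] tiltz [ 0.001  0.001 -1.   ] q [ 0.32  0.59 -0.75  2.12  0.65  0.68 -0.09]
total shift u [ 0.19 -0.06 -0.05] turn u [-0.01  0.   -0.01] rows 1 per row [ 0.19 -0.06 -0.05] [-0.01  0.   -0.01]
shift in final tool axes [ 0.19 -0.06 -0.05]
```

```bash
python3 -m pendant '[{"claw":0.5,"delta_pos":[0.2,-0.05,-0.05],"turn":[0,0,0]},{"claw":-1,"delta_pos":[0,0,0],"turn":[0,0,0]},{"claw":-1,"delta_pos":[0,0,0],"turn":[0,0,0]},{"claw":-1,"delta_pos":[0,0,0],"turn":[0,0,0]},{"claw":-1,"delta_pos":[0,0,0],"turn":[0,0,0]},{"claw":-1,"delta_pos":[0,0,0],"turn":[0,0,0]},{"claw":-1,"delta_pos":[0,0,0],"turn":[0,0,0]}]' 20;python3 g.py; python3 -m pendant '[{"claw":-1,"delta_pos":[-0.5,0,0],"turn":[0,0,0]},{"claw":-1,"delta_pos":[-1,0,0],"turn":[0,0,0]},{"claw":-1,"delta_pos":[-1,0,0],"turn":[0,0,0]},{"claw":-1,"delta_pos":[-1,0,0],"turn":[0,0,0]},{"claw":-1,"delta_pos":[-1,0,0],"turn":[0,0,0]},{"claw":-1,"delta_pos":[-0.6,0,0],"turn":[0,0,0]}]'; python3 g.py 624.2 4.2 115 45
python3 - <<'E'
from h import *
f=grab_frame("scene");cv2.imwrite("pics/x.png",cv2.resize(f["img"][130:250,220:380],None,fx=5,fy=5))
E
```

```text
time_s: 34.0
position: [0.459, 0.0816, 0.0155]
tcp_rot: [0.617, 1.478, -0.613]
ft_force: [0.1, -0.4, -0.8]
gripper_width: 0.0487
t 34.0 pos [459.   81.6  15.5] jaw 44.9 w 48.7 F [ 0.1 -0.4 -0.8] tiltz [ 0.005  0.001 -1.   ] q [ 0.31  0.59 -0.75  2.12  0.66  0.67 -0.1 ]
time_s: 34.6
position: [0.4566, 0.0821, 0.1224]
tcp_rot: [0.614, 1.482, -0.613]
ft_force: [0.6, 0.3, -0.1]
gripper_width: 0.0483
t 34.6 pos [456.6  82.1 122.4] jaw 45.0 w 48.3 F [ 0.6  0.3 -0.1] tiltz [ 0.001  0.001 -1.   ] q [ 0.47  0.43 -0.92  2.05  0.44  0.87  0.09]
total shift u [0.37 3.16 8.68] turn u [ 0.01 -0.   -0.01] rows 9 per row [0.04 0.35 0.96] [ 0. -0. -0.]
shift in final tool axes [0.37 3.17 8.68]
```

View pics/x.png

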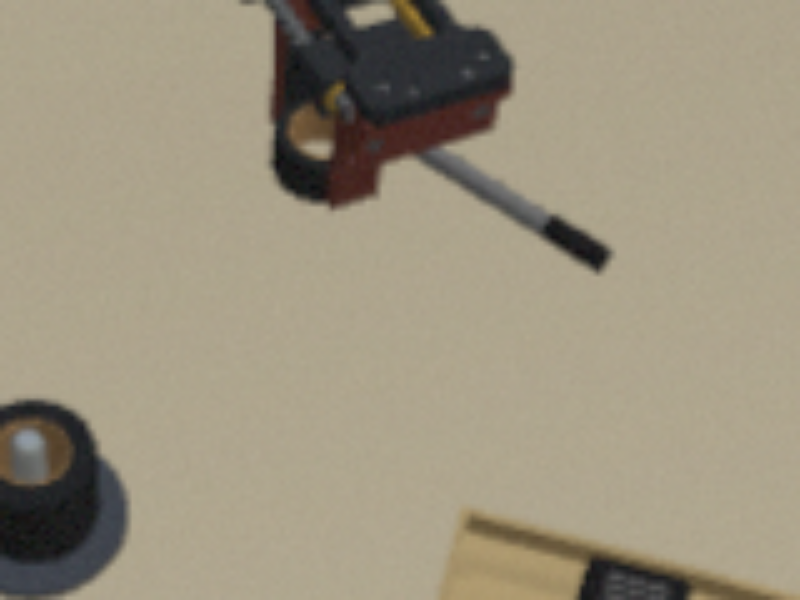

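```bash
python3 -m pendant '[{"claw":-1,"delta_pos":[0,0.2,0.6],"turn":[0,0,0]},{"claw":-1,"delta_pos":[0,0.37,1],"turn":[0,0,0]},{"claw":-1,"delta_pos":[0,0.37,1],"turn":[0,0,0]},{"claw":-1,"delta_pos":[0,0.37,1],"turn":[0,0,0]},{"claw":-1,"delta_pos":[0,0.37,1],"turn":[0,0,0]},{"claw":-1,"delta_pos":[0,0.37,1],"turn":[0,0,0]},{"claw":-1,"delta_pos":[0,0.37,1],"turn":[0,0,0]},{"claw":-1,"delta_pos":[0,0.3,0.8],"turn":[0,0,0]},{"claw":-1,"delta_pos":[0,0.1,0.3],"turn":[0,0,0]},{"claw":-1,"delta_pos":[0,0,0],"turn":[0,0,0]}]';python3 g.py 624.2 4.2 105 45
```

```text
time_s: 35.65
position: [0.6141, 0.0029, 0.114]
tcp_rot: [0.611, 1.486, -0.622]
ft_force: [-1.0, -0.2, -0.5]
gripper_width: 0.0482
t 35.65 pos [614.1   2.9 114. ] jaw 44.8 w 48.2 F [-1.  -0.2 -0.5] tiltz [-0.007 -0.004 -1.   ] q [ 0.47  0.65 -0.8   1.7   0.54  1.03  0.26]
total shift u [0.45 0.41 0.31] turn u [-0.02 -0.01  0.06] rows 1 per row [0.45 0.41 0.31] [-0.02 -0.01  0.06]
shift in final tool axes [0.45 0.4  0.31]
```

```bash
python3 -m pendant '[{"claw":-1,"delta_pos":[0.2,0.4,0.3],"turn":[0,0,0.05]},{"claw":-1,"delta_pos":[0,0,0],"turn":[0,0,0]},{"claw":-1,"delta_pos":[0,0,0],"turn":[0,0,0]}]'; python3 g.py 624.2 4.2 95 45
python3 - <<'E'
from h import *
p=np.array(read_state()["position"])
for n in("scene","top"):
    f=grab_frame(n);I=f["img"]; print(n,proj(f,[p-[0,0,.0155],p+[0,0,.009],[.6242,.0042,.064],[.6242,.0042,.006]]).round(1).tolist())
    u,v=proj(f,[p])[0].astype(int);cv2.imwrite(f"pics/y_{n}.png",cv2.resize(I[v-60:v+60,u-70:u+70],None,fx=5,fy=5));print(u-70,v-60)
E
```

```text
time_s: 35.95
position: [0.6231, 0.0052, 0.1084]
tcp_rot: [0.614, 1.486, -0.616]
ft_force: [0.2, -0.2, -0.1]
gripper_width: 0.0487
t 35.95 pos [623.1   5.2 108.4] jaw 44.9 w 48.7 F [ 0.2 -0.2 -0.1] tiltz [-0.004  0.001 -1.   ] q [ 0.46  0.67 -0.8   1.68  0.54  1.03  0.26]
total shift u [0.67 0.   0.08] turn u [-0.01 -0.03  0.02] rows 1 per row [0.67 0.   0.08] [-0.01 -0.03  0.02]
shift in final tool axes [0.67 0.   0.08]
scene [[224.8, 209.6], [224.3, 202.7], [224.7, 217.6], [225.8, 231.9]]
154 145
top [[244.7, 144.7], [244.8, 142.0], [245.1, 147.4], [244.9, 153.1]]
174 83
```

View pics/y_scene.png

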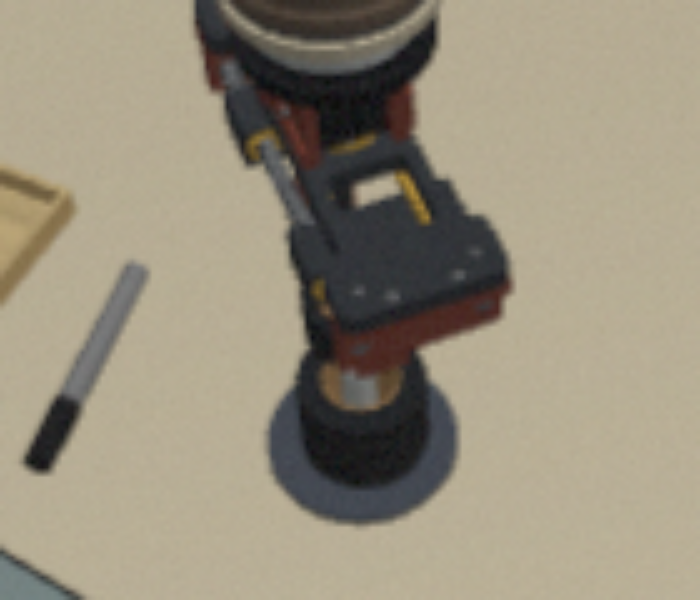

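```bash
python3 -m pendant '[{"claw":-1,"delta_pos":[0.5,0,0.06],"turn":[0,-0.03,0.02]},{"claw":-1,"delta_pos":[0.5,0,0],"turn":[0,0,0]},{"claw":-1,"delta_pos":[0.1,0,0],"turn":[0,0,0]},{"claw":-1,"delta_pos":[0,0,0],"turn":[0,0,0]}]'; python3 g.py 624.2 4.2 71 45
```

```text
time_s: 36.45
position: [0.6233, 0.0043, 0.0849]
tcp_rot: [0.614, 1.481, -0.615]
ft_force: [-0.6, 0.6, -0.3]
gripper_width: 0.0486
t 36.45 pos [623.3   4.3  84.9] jaw 45.0 w 48.6 F [-0.6  0.6 -0.3] tiltz [ 0.001 -0.001 -1.   ] q [ 0.45  0.7  -0.78  1.7   0.57  0.99  0.24]
total shift u [0.7  0.03 0.03] turn u [-0.    0.01  0.  ] rows 1 per row [0.7  0.03 0.03] [-0.    0.01  0.  ]
shift in final tool axes [0.7  0.03 0.04]
```

```bash
python3 -m pendant '[{"claw":-1,"delta_pos":[0.4,0,0],"turn":[0,0,0]},{"claw":-1,"delta_pos":[0.2,0,0],"turn":[0,0,0]},{"claw":-1,"delta_pos":[0,0,0],"turn":[0,0,0]}]'; python3 g.py 624.2 4.2 71 45
python3 - <<'E'
from h import *
f=grab_frame("scene");cv2.imwrite("pics/z.png",cv2.resize(f["img"][150:270,160:300],None,fx=5,fy=5))
E
```

```text
time_s: 36.75
position: [0.6233, 0.0043, 0.0718]
tcp_rot: [0.614, 1.481, -0.615]
ft_force: [0.4, -0.1, -0.5]
gripper_width: 0.0484
t 36.75 pos [623.3   4.3  71.8] jaw 45.0 w 48.4 F [ 0.4 -0.1 -0.5] tiltz [ 0.001 -0.001 -1.   ] q [ 0.44  0.71 -0.77  1.71  0.59  0.97  0.23]
total shift u [0.04 0.03 0.04] turn u [-0.01  0.01  0.  ] rows 1 per row [0.04 0.03 0.04] [-0.01  0.01  0.  ]
shift in final tool axes [0.04 0.03 0.04]
```

View pics/z.png

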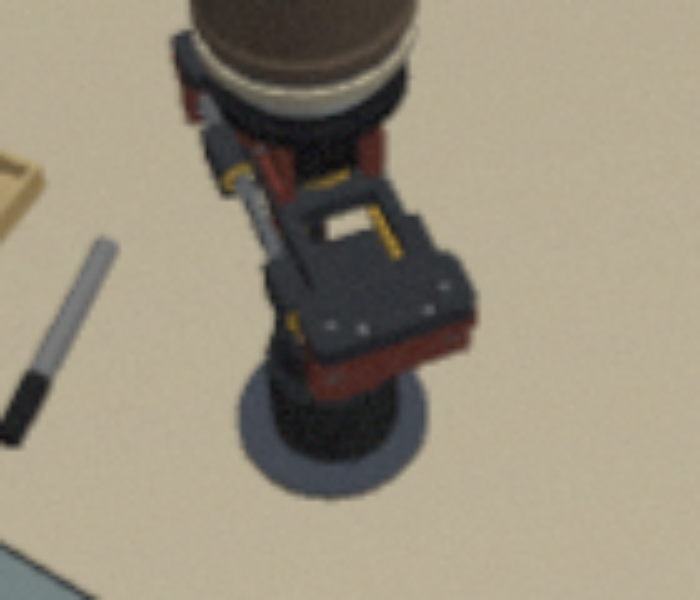

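```bash
python3 -m pendant '[{"claw":-1,"delta_pos":[0.08,0,0],"turn":[0,0,0]},{"claw":-1,"delta_pos":[0,0,0],"turn":[0,0,0]},{"claw":0.7,"delta_pos":[0,0,0],"turn":[0,0,0]},{"claw":0.7,"delta_pos":[0,0,0],"turn":[0,0,0]},{"claw":0.7,"delta_pos":[0,0,0],"turn":[0,0,0]},{"claw":0.7,"delta_pos":[0,0,0],"turn":[0,0,0]}]'; python3 g.py;  python3 -m pendant '[{"claw":0.7,"delta_pos":[-0.5,0,0],"turn":[0,0,0]},{"claw":0.7,"delta_pos":[-1,0,0],"turn":[0,0,0]},{"claw":0.7,"delta_pos":[-1,0,0],"turn":[0,0,0]},{"claw":1,"delta_pos":[-1,0,0],"turn":[0,0,0]},{"claw":1,"delta_pos":[-1,0,0],"turn":[0,0,0]},{"claw":1,"delta_pos":[-1,0,0],"turn":[0,0,0]}]'; python3 g.py 430 -250 250 45
python3 - <<'E'
from h import *
f=grab_frame("scene");cv2.imwrite("pics/aa.png",cv2.resize(f["img"][150:270,160:300],None,fx=5,fy=5))
E
```

```text
time_s: 37.4
position: [0.6241, 0.0045, 0.0714]
tcp_rot: [0.614, 1.479, -0.614]
ft_force: [0.3, -0.1, 0.6]
gripper_width: 0.0742
t 37.4 pos [624.1   4.5  71.4] jaw 45.0 w 74.2 F [ 0.3 -0.1  0.6] tiltz [ 0.002 -0.001 -1.   ] q [ 0.44  0.71 -0.77  1.71  0.59  0.96  0.23]
time_s: 38.0
position: [0.6223, 0.0048, 0.186]
tcp_rot: [0.613, 1.483, -0.614]
ft_force: [-1.1, -0.4, -0.1]
gripper_width: 0.0877
t 38.0 pos [622.3   4.8 186. ] jaw 45.0 w 87.7 F [-1.1 -0.4 -0.1] tiltz [-0.001 -0.    -1.   ] q [ 0.49  0.59 -0.85  1.61  0.47  1.16  0.32]
total shift u [ -3.18 -15.81   2.2 ] turn u [ 0.   -0.01  0.01] rows 16 per row [-0.2  -0.99  0.14] [ 0. -0.  0.]
shift in final tool axes [ -3.2  -15.81   2.21]
```

View pics/aa.png

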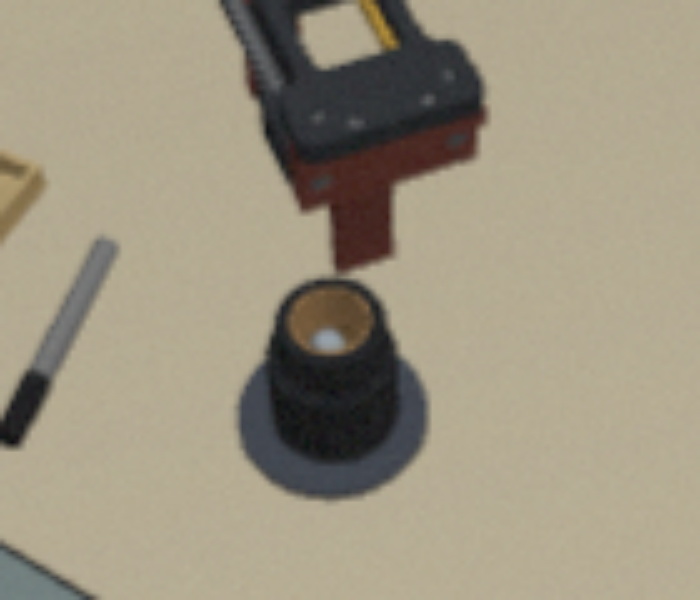

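Both rolls are stacked on the post (crop ~330,330). Pull the arm back towards the base and verify everything.

```bash
python3 -m pendant '[{"claw":1,"delta_pos":[-0.6,-0.7,-0.7],"turn":[0,0,0]},{"claw":1,"delta_pos":[-0.6,-0.7,-0.7],"turn":[0,0,0]},{"claw":1,"delta_pos":[-0.6,-0.7,-0.7],"turn":[0,0,0]},{"claw":1,"delta_pos":[-0.6,-0.7,-0.7],"turn":[0,0,0]},{"claw":1,"delta_pos":[-0.6,-0.7,-0.7],"turn":[0,0,0]},{"claw":1,"delta_pos":[-0.3,-0.7,-0.7],"turn":[0,0,0]},{"claw":1,"delta_pos":[0,-0.7,-0.7],"turn":[0,0,0]},{"claw":1,"delta_pos":[0,-0.7,-0.7],"turn":[0,0,0]},{"claw":1,"delta_pos":[0,-0.7,-0.7],"turn":[0,0,0]},{"claw":1,"delta_pos":[0,-0.4,-0.4],"turn":[0,0,0]},{"claw":1,"delta_pos":[0,0,0],"turn":[0,0,0]},{"claw":1,"delta_pos":[0,0,0],"turn":[0,0,0]}]';python3 g.py
python3 - <<'E'
from h import *
for n in("top","scene"):
    f=grab_frame(n);cv2.imwrite(f"pics/{n}9.png",f["img"]);X=cloud(f)
    Z=[("large",.612,-.244,.034,.03),("small",.606,-.3305,.034,.025),("radio",.6086,.2765,.034,.05),("narrow",.624,.004,.078,.035),("tin",.466,-.357,.022,.04)]
    for k,x,y,z,r in Z:
        m=(np.hypot(X[...,0]-x,X[...,1]-y)<r)&(abs(X[...,2]-z)<.006)
        P=X[m]; 
        if len(P)<10: print(n,k,len(P));continue
        A=np.c_[P[:,:2]-P[:,:2].mean(0),np.ones(len(P))];c=np.linalg.lstsq(A,P[:,2],rcond=None)[0]
        print(n,k,len(P),"c",np.round(cv2.minAreaRect((P[:,:2]*1000).astype(np.float32))[0],1),"z",round(c[2]*1000,1),"slope",np.round(c[:2],3))
E
```

```text
time_s: 39.25
position: [0.4277, 0.0075, 0.262]
tcp_rot: [0.61, 1.469, -0.612]
ft_force: [0.4, -0.3, 0.7]
gripper_width: 0.0877
t 39.25 pos [427.7   7.5 262. ] jaw 45.2 w 87.7 F [ 0.4 -0.3  0.7] tiltz [ 0.012 -0.006 -1.   ] q [ 0.84  0.13 -1.04  1.96  0.14  1.11  0.54]
top large 332 c [ 611.1 -243.7] z 33.3 slope [ 0.003 -0.004]
top small 176 c [ 604.5 -332.1] z 33.5 slope [ 0.023 -0.04 ]
top radio 607 c [603.7 274.1] z 33.1 slope [-0.002  0.015]
top narrow 205 c [621.4   3.4] z 77.4 slope [-0.015  0.008]
top tin 478 c [ 464.7 -359. ] z 22.4 slope [-0.016 -0.011]
scene large 268 c [ 614.9 -241. ] z 33.4 slope [-0.035 -0.013]
scene small 137 c [ 608.3 -327.9] z 33.2 slope [-0.031 -0.068]
scene radio 719 c [605.6 278.4] z 34.1 slope [-0.011  0.01 ]
scene narrow 230 c [623.5   8.3] z 77.3 slope [-0.006 -0.009]
scene tin 296 c [ 466.8 -355.5] z 21.9 slope [-0.023 -0.018]
```

View pics/top9.png

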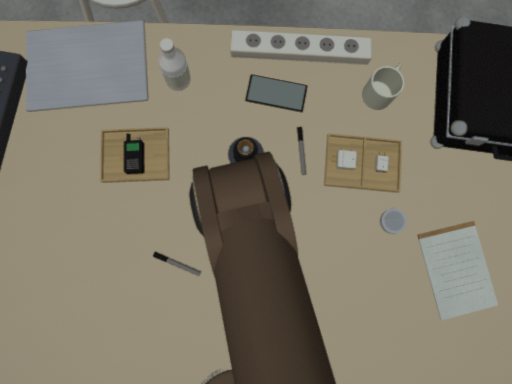

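View pics/scene9.png

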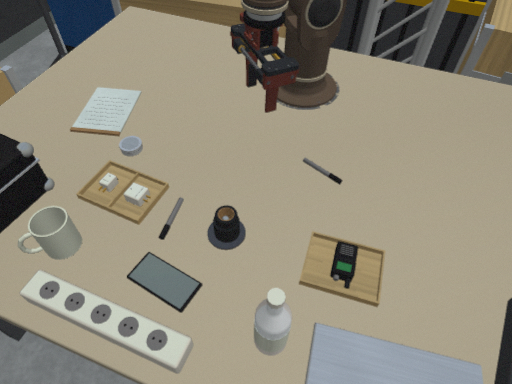

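```bash
python3 -c "
from station import *
print(hand_in())"
```

```text
the job is handed in; nothing more can be done
None
```

I sorted everything and handed the job in at about 39 s of the 115 s allowed. `hand_in()` gives no verdict, so what follows rests on my own last checks.

- **Tape rolls:** the tall roll is on the spindle disc with the low roll on top of it. The low roll's top measures about 77.4 mm (78 expected) and sits 3 mm or less from the post axis in each camera. I judged the tall roll's position from the pictures.
- **Chargers:** the larger charger is in the +y bay and the smaller one in the −y bay. Their tops measure 33.2–33.5 mm (34 expected).
- **Radio:** it lies flat in the undivided tray, its top at 33–34 mm (34 expected).
- **Tin:** it has not moved, within about 2 mm, and the arm is clear of everything.

**Disagreements in the last checks:**
- The two cameras differ by 3–5 mm throughout. I used their average, which is well inside the tolerances.
- The fitted slope of the small charger's top was up to 0.07 rad in the scene camera, against 0.05 rad in the top one. I put this down to noise on a small patch. It is under the 0.12 rad limit.

**During the run:**
- Setting the radio down gave a brief wrist reading of about 48 N, below the 120 N wrist limit. The load came through the held radio. The gripper body did not appear to touch anything.
- The large charger was released about 6 mm high and dropped flat.

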